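# Weigh the leak-test adaptor on the check balance

## Task

Weigh the black leak-test adaptor on the check balance: the balance was left released, so first arrest its empty beam with the arrest lever, then stand the adaptor upright in the middle of the pan and let go of it. Then swing the lever fully forward to release the beam, leave it until the loaded pan has sunk to its stop and come to rest, and push the lever fully back to arrest it level again, with the adaptor still standing on the pan. Handle the adaptor on the pan only while the beam is arrested, never push on the pan or beam itself, and leave the filter, the bottle and the tape roll standing where they are.

Things in the scene. Friction and masses are not known exactly. Their poses are not given: they have to be found in the camera images.
- balance: Grey check balance fixed to the desk, turned a little. Origin: on the desk under the beam's pivot; +x away from its front, +y along the beam towards the pan, z up. Base plate x -0.130 to +0.055, y -0.120 to +0.120, top z 0.026. Fork column in the middle, 36 mm wide, 100 mm high.
- beam_pivot (a point): Pivot of the beam, 88 mm above the desk, axes as the balance's. The beam (14 mm wide, 190 mm long) lies along y: pan centre at y +0.085, steel counterpoise (40 mm diameter, top 39 mm above the pivot) at y -0.075.
- hood_roof (a point): Middle of the lower front edge of the white draught hood's flat roof over the pan (axes as the balance's), 156 mm above the level pan, 14 mm in front of its centre. The roof runs from here 69 mm back, 50 mm to each side, 8 mm thick; rear panel 64 mm behind this edge down to the base. Front and sides are open; a tool tilted about 40 degrees reaches the pan from the front.
- pan_top (a point): Centre of the upper face of the round steel pan (60 mm diameter, 6 mm thick, no rim); z axis square to the pan, 102 mm above the desk when the beam is level; it is rigid with the beam.
- adaptor: Leak-test adaptor, the black ribbed round cylinder, 82 mm tall, standing upright. Origin: centre of its underside, z along its axis. Diameter 46 mm from 0 to 30 mm, 52 mm from 30 to 66 mm, 38 mm from 66 to 82 mm. Mass 0.13 to 0.24 kg.
- arrest_knob (a point): Centre of the black ball knob (26 mm diameter) at the tip of the arrest lever. The lever (10 mm rod) is 80 mm long from its pivot to this point and turns about the balance's y axis; its pivot is at x -0.100, y -0.070, z 0.034 in the balance's frame.
- arrest_lever (a joint): Arrest lever angle, rad. 0: leaning 0.5 rad (29 deg) forward from upright, towards the balance's front (-x): posts down, beam free. 1.0: leaning 0.5 rad back (+x): two posts have risen under the beam and hold it level (arrested). The lever stays where it is left (about 1.5 N at the knob moves it).
- beam: The beam with pan and counterpoise, one rigid hinged piece. Origin at the pivot; axes as the balance's when level. It turns about the balance's x axis by at most 0.12 rad either way: pan down on its stop puts pan_top 92 mm above the desk; the empty, free beam lies counterpoise down with pan_top at 112 mm.
- filter: White round breathing filter standing upright, 96 mm diameter, 104 mm tall (disc with a tube up and down). Origin: centre of its underside. Leave alone.
- sanitiser: Pump bottle, 61 x 73 mm, 181 mm tall (body to 140 mm, nozzle above towards its -x, 30 mm out). Origin: under it, z up. Leave alone.
- tape_roll: Roll of brown tape lying flat, 92 mm diameter, 48 mm tall. Origin: centre of its underside. Leave alone.
Not all that is in view belongs to the job. What is shaped like the adaptor but yellow is not meant.

How it is judged:
On the way, in this order (a step that is already met when the one before it is completed fails the run):
1. the empty beam is arrested: lever back, beam level, adaptor not yet on the pan (value of joint arrest_lever above 0.88 rad and angle between the z axis of beam and the z axis of balance, either way round below 0.025 rad and horizontal distance between adaptor and pan_top above 0.06 m), for 0.2 s.
2. the adaptor stands in the middle of the pan, let go, beam still arrested (value of joint arrest_lever above 0.88 rad and angle between the z axis of beam and the z axis of balance, either way round below 0.025 rad and horizontal distance between adaptor and pan_top below 0.015 m and z of adaptor in the frame of pan_top between -0.005 and 0.006 m and angle between adaptor's own z axis and vertical below 0.06 rad and contact force between the fingers and adaptor below 0.05 N), for 0.3 s.
3. lever forward, the beam free, the loaded pan sunk to its stop and at rest (horizontal distance between adaptor and pan_top below 0.015 m and z of adaptor in the frame of pan_top between -0.005 and 0.006 m and contact force between the fingers and adaptor below 0.05 N and value of joint arrest_lever below 0.15 rad and z of pan_top in the frame of balance below 0.0935 m and angular speed of beam below 0.05 rad/s), for 0.3 s.
At the end, for the whole second after the job is handed in: the arrest lever is back (above 0.88 rad), the beam is level within 0.025 rad, and the adaptor stands upright (within 0.06 rad) and at rest on the pan, its axis within 15 mm of the pan's centre (value of joint arrest_lever above 0.88 rad and angle between the z axis of beam and the z axis of balance, either way round below 0.025 rad and horizontal distance between adaptor and pan_top below 0.015 m and z of adaptor in the frame of pan_top between -0.005 and 0.006 m and angle between adaptor's own z axis and vertical below 0.06 rad and linear speed of adaptor below 0.02 m/s); the robot touches nothing.
It fails at once if the adaptor is handled on the pan while the beam is not arrested (contact force between the fingers and adaptor above 0.3 N and contact force between adaptor and beam above 0.3 N and value of joint arrest_lever below 0.75 rad).
It fails at once if the robot pushes on the beam or pan with more than 3 N (contact force between any of the arm, the fingers and beam above 3 N).
It fails at once if a bystander (filter, bottle, tape roll) is moved more than 25 mm or tipped (distance of any of filter, sanitiser, tape_roll from where it was at the start of the episode above 0.025 m or angle between any of filter, sanitiser, tape_roll's own z axis and vertical above 0.3 rad).
It also fails if it takes over 72 s, if anything falls off the work surface, if the arm or the gripper's body presses on something with over 40 N, if the wrist force passes 120 N, or if a joint passes its speed limit or range.

## Robot

A 6-joint arm with a two-finger parallel gripper is mounted at the origin on a cart in front of the work surface, level with it; the furniture and walls round the work are solid. World frame = base frame: x ahead of the robot, y to its left, z up, the work surface at z = 0. Lengths are in m, angles in rad, forces in N, time in s.
With the tool pointing down it reaches from about 0.4 to 0.825 m from the base axis. Payload 7 kg.
Tool frame: the origin (TCP) lies at the very end of the fingers, on their centre line; the grasp point (between the pads) lies 19 mm behind it (tcp_to_grasp is the distance from the TCP to the grasp point, in m); x points along the fingers, z is the direction in which the jaws open and shut, and the axes are right-handed (so a half turn about x gives the same grasp; the last joint's range is limited). The gripper opens to 88 mm and grips with 3 to 60 N. Pads are 19 mm wide; open, the fingers measure 130 mm over their backs; the gripper's body (78 mm by 193 mm) begins 47 mm behind the grasp point.
Start: joints at [-0.881, 0.359, 0.012, 0, -1.224, -0.288], TCP at [0.264, -0.621, 0.227] pointing down, gripper open.
Joint ranges: [-3.07, 3.07], [-1.43, 2.12], [-1.02, 1.25], [-3.03, 1.67], [-3.05, -0], [-3.03, 3.03]. Speed limits (rad/s): [2.39, 2.39, 3.01, 3.14, 3.14, 3.14].

## Interface

Orientations are given as [roll, pitch, yaw] about the fixed x, y, z axes, in that order (R = Rz(yaw) Ry(pitch) Rx(roll)).
In Python, from station import get_state, grab_frame, job_done, tcp_to_grasp gives the robot as it stands. The module is installed in compiled form; this text tells all that it offers.
- The arm moves only by the shell command python3 -m crank 'ROWS' [FORCE]. ROWS is JSON, a list of rows, each a list of 7 numbers: the shift along the tool's x, y, z in m, then the turn, a rotation vector about the tool's x, y, z in rad, then the opening, from 0 (shut) to 1 (fully open). In form: [[x, y, z, wx, wy, wz, fingers], ...]. A call has 1 to 10 rows; each row is the pose to reach, as a shift and turn from the pose commanded when the call began, along the tool's axes at that moment; what a row does not reach only later rows make up. A row lasts 1/8 s, in which the tool goes at most 62.5 mm and 10.7 degrees, less where a joint would pass 70% of its speed; a pose out of reach is approached as far as the arm can. A call with a gripper value outside its range is refused whole. The fingers move at their own pace and stop on an object; FORCE is the grip in N (left out, the last holds). Time passes only in rows, so rows that repeat a pose let the fingers close. It gives the time, the measured TCP pose, the force and the opening at its end, in the units of the state.
- get_state(): the state, without advancing time (a new reading comes with each control period).
- grab_frame(name): name is "scene" or "top" or "wrist"; returns a dict with "pixels" (384x512x3 uint8, red, green, blue), "vfov" (degrees; the focal length in pixels is half the picture's height over the tangent of half this angle, whatever the lens; pixels are square), "cx", "cy" (the principal point, pixels), "extrinsics" (4x4, takes a point from world to camera coordinates). Camera axes: x right, y up, looking along -z (the intrinsics and any distortion apply to the point x, -y, -z); pixel columns grow to the right and rows downward; lengths in m; the calibration is good to about 2 mm. The wrist camera is an equidistant fisheye: a pixel r from the principal point sees the ray r / f radians off the axis. A picture is of the moment at which its call begins. There is no depth.
- job_done(): hands the job in, once; it reports no verdict.
The state is a dict: "t": time; "q": joint angles; "qd": joint speeds; "joint_efforts": joint torques, N m; "eef_pos": TCP position; "ee_rot": TCP orientation; "force": force on the tool from outside, world axes, zero at the start; "moment": the same for the moment, N m; "width": finger opening in m.
Only numpy, scipy, OpenCV 4.12 (cv2) and the standard library are available. Lean on these libraries where they do the work, as an engineer would, in place of code of your own. Each camera call takes 0.05 s, during which the arm holds its last target.

## Working session

There is one attempt and no reset: what is moved stays moved. The work goes in short steps, Python scripts to look and compute and a shell command to move; the robot and the scene stay as the last step left them, time stands still between calls to the robot, and variables do not carry over. Pictures are saved under pics/ and viewed, and the job is handed in when it is done.

```bash
mkdir -p pics; ls; python3 - <<'E'
from station import *
import cv2,json
print(get_state(), tcp_to_grasp)
for n in ["scene","top","wrist"]:
    f=grab_frame(n); cv2.imwrite(f"pics/{n}0.png",f["pixels"][:,:,::-1]); print(n,f["vfov"],f["cx"],f["cy"],f["extrinsics"])
E
```

```text
pics
{'t': 0.0, 'q': array([-8.80883163e-01,  3.59360217e-01,  1.10720527e-02, -3.46182937e-04,
       -1.22407945e+00, -2.88109881e-01]), 'qd': array([ 9.97196060e-04,  3.26761601e-05, -9.92708134e-04,  2.51024229e-03,
       -5.85635696e-04, -9.72515763e-04]), 'joint_efforts': array([-8.76370486e-04, -5.82722104e+01,  2.93055940e+01,  6.99725971e+00,
        6.77786578e-03, -1.56229330e-04]), 'eef_pos': array([ 0.26377478, -0.62080947,  0.22564638]), 'ee_rot': array([0.08390937, 1.56919168, 2.05639109]), 'force': array([ 0.69889983,  0.14910802, -0.36681246]), 'moment': array([-0.07197298,  0.0217413 , -0.04485575]), 'width': 0.08758916835316839} 0.0188
scene 55.13243904951263 256.7693395227992 198.21116839205197 [[-0.76075968 -0.64900325 -0.00628405  0.32800578]
 [ 0.42288064 -0.50299786  0.75376728 -0.40355135]
 [-0.49235828  0.57077835  0.6571114  -0.78503435]
 [ 0.          0.          0.          1.        ]]
top 45.10486502512826 251.8526329697532 195.9501669929855 [[-0.005719   -0.99995586 -0.00745419 -0.09630016]
 [ 0.99779958 -0.00619876  0.06601188 -0.5383588 ]
 [-0.06605517 -0.00706027  0.99779099 -1.30602811]
 [ 0.          0.          0.          1.        ]]
wrist 65.70646984690485 253.6404041602174 191.18432926005372 [[-0.38983068  0.92088452  0.00193235  0.67490742]
 [-0.87690421 -0.37057047 -0.30613155  0.04062233]
 [-0.28119574 -0.12103395  0.95198726 -0.39224735]
 [ 0.          0.          0.          1.        ]]
```

View pics/scene0.png

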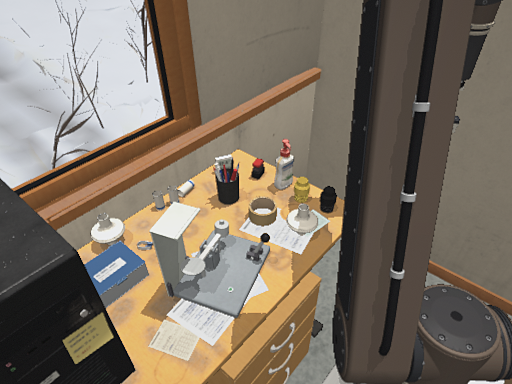

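View pics/top0.png

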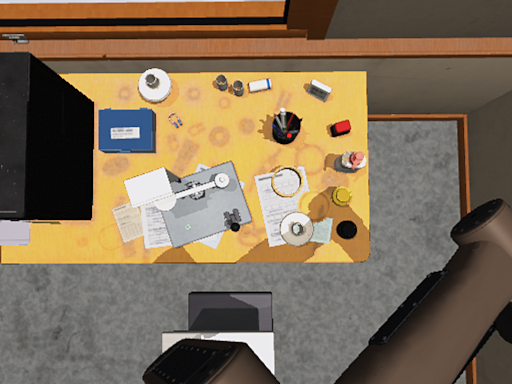

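View pics/wrist0.png

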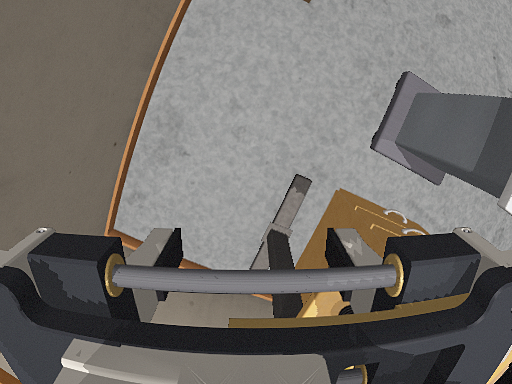

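The top picture shows the balance around (205,205) with its knob at (235,227). The possible adaptors are the black cylinder at (347,229), the yellow lookalike at (342,195), the black pen pot at (286,127), and the black knob at (235,227). By the description I want the black one at (347,229), which also appears in the scene view at (328,199). I'll check it in close crops.

```bash
cat > h.py <<'E'
import numpy as np, cv2
from station import *
from scipy.spatial.transform import Rotation as Rn
def ray(f,u,v,fish=False):
    E=f["extrinsics"];R=E[:3,:3];t=E[:3,3];F=192/np.tan(np.radians(f["vfov"]/2))
    d=np.array([(u-f["cx"])/F,-(v-f["cy"])/F,-1.])
    if fish:
        r=np.hypot(u-f["cx"],v-f["cy"])
        th=r/F; d=np.array([(u-f["cx"])/r*np.sin(th),-(v-f["cy"])/r*np.sin(th),-np.cos(th)])
    return -R.T@t, R.T@d/np.linalg.norm(d)
def onz(f,u,v,z,fish=False):
    c,d=ray(f,u,v,fish); return c+d*(z-c[2])/d[2]
def proj(f,P,fish=False):
    E=f["extrinsics"];p=E[:3,:3]@np.asarray(P,float)+E[:3,3];F=192/np.tan(np.radians(f["vfov"]/2))
    if fish:
        r=np.hypot(p[0],p[1]);th=np.arctan2(r,-p[2]);k=F*th/r
        return np.array([f["cx"]+k*p[0],f["cy"]-k*p[1]])
    return np.array([f["cx"]+F*p[0]/-p[2],f["cy"]-F*p[1]/-p[2]])
def tri(*rays):
    A=np.zeros((3,3));b=np.zeros(3)
    for c,d in rays:
        M=np.eye(3)-np.outer(d,d);A+=M;b+=M@c
    p=np.linalg.solve(A,b); return p,[np.linalg.norm((np.eye(3)-np.outer(d,d))@(p-c)) for c,d in rays]
def crop(f,u0,v0,w,h,s,name):
    cv2.imwrite("pics/"+name,cv2.resize(np.ascontiguousarray(f["pixels"][v0:v0+h,u0:u0+w,::-1]),None,fx=s,fy=s,interpolation=cv2.INTER_NEAREST))
E
python3 - <<'E'
from h import *
f=grab_frame("top"); crop(f,120,150,135,100,5.9,"tb.png"); crop(f,260,140,110,110,5,"ta.png")
g=grab_frame("scene"); crop(g,150,190,130,130,4.6,"sb.png"); crop(g,240,130,110,110,5,"sa.png")
np.savez("f0.npz",top=f["pixels"],scene=g["pixels"])
E
```

```text
(no output)
```

View pics/tb.png

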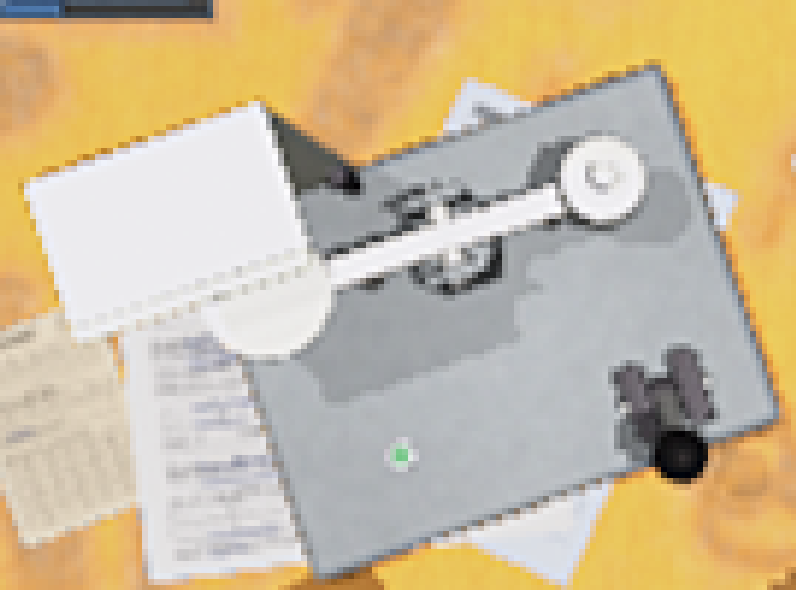

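View pics/ta.png

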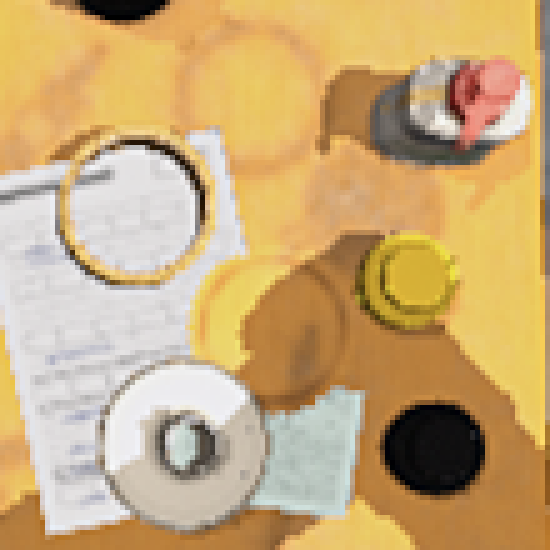

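View pics/sb.png

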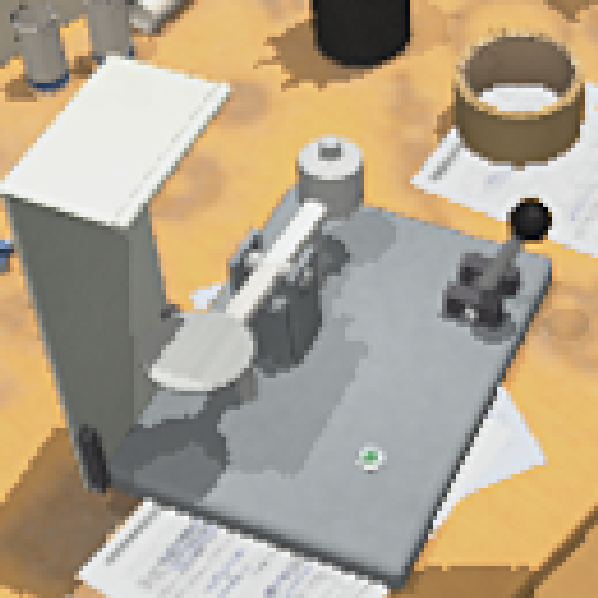

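View pics/sa.png

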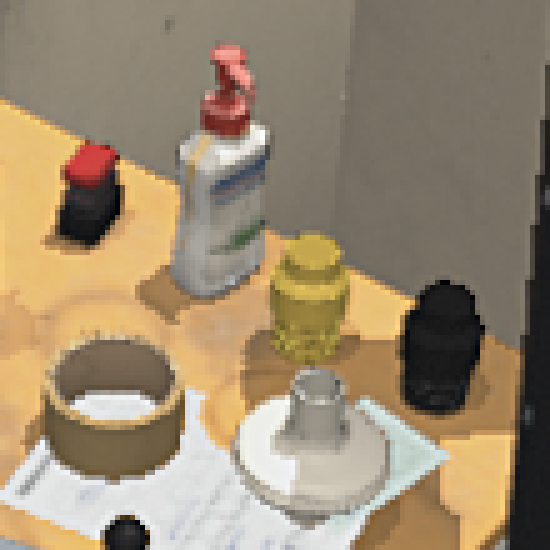

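The crops confirm it. The black ribbed cylinder with stepped diameters (top view (347,229), scene view (328,199)) is the adaptor, and the yellow one is the decoy. Next I'll measure everything.

```bash
cat > m.py <<'E'
from h import *
f=grab_frame("top"); g=grab_frame("scene")
px=np.array([(658,65),(778,418),(318,577)])/5.9+[120,150]
W=np.array([onz(f,u,v,.026)[:2] for u,v in px]); B=np.array([(.055,-.12),(-.13,-.12),(-.13,.12)])
print(W, np.linalg.norm(W[0]-W[1]),np.linalg.norm(W[1]-W[2]))
a=np.arctan2(*(((W[0]-W[1]))[::-1])); b=np.arctan2(*((W[2]-W[1])[::-1]))-np.pi/2
print("yaw",a,b)
M=B-B.mean(0);N=W-W.mean(0)
yaw=np.arctan2((M[:,0]*N[:,1]-M[:,1]*N[:,0]).sum(),(M*N).sum())
R=np.array([[np.cos(yaw),-np.sin(yaw)],[np.sin(yaw),np.cos(yaw)]])
o=W.mean(0)-R@B.mean(0); print("bal",o,yaw, (R@B.T).T+o-W)
# check with scene plate corners
for c,q in (((-.13,-.12),None),((-.13,.12),None),((.055,-.12),None)):
    P=np.r_[R@c+o,.026]; print("plate in scene crop",(proj(g,P)-[150,190])*4.6)
def bw(x,y,z): return np.r_[R@[x,y]+o,z]
# knob by mask
def dark(p): return p.max(2)<35
def blob(f,u,v,r):
    m=(f["pixels"].max(2)<40).astype(np.uint8)
    n,l,s,c=cv2.connectedComponentsWithStats(m)
    k=l[v-r:v+r+1,u-r:u+r+1]; k=np.bincount(k[k>0]).argmax(); return c[k],s[k],(l==k)
kt=blob(f,235,227,3);ks=blob(g,265,238,2)
print(kt[:2],ks[:2]); print("knob",tri(ray(f,*kt[0]),ray(g,*ks[0])))
L=.08
for ang in (0,1): print("knob exp",ang,bw(-.1+L*np.sin(ang-.5),-.07,.034+L*np.cos(ang-.5)))
at=blob(f,347,229,3);as_=blob(g,328,199,3)
print(at[:2],as_[:2])
(x,y),r=cv2.minEnclosingCircle(np.argwhere(at[2])[:,::-1].astype(np.float32)); print(x,y,r)
for z in (.048,.066): print("adaptor top",z,onz(f,x,y,z), onz(f,*at[0],z))
print("pan",bw(0,.085,.102),"hood pt scene",proj(g,bw(-.014,.085,.258)),"pan hood top",proj(f,bw(-.014,.085,.258)))
ho=[(bw(-.014,.085+s*.05,.258)) for s in(1,-1)]
print([(proj(f,h)-[120,150])*5.9 for h in ho],[(proj(g,h)-[150,190])*4.6 for h in ho])
A=onz(f,x,y,.05)
for z in(0,.066,.082): print("scene adaptor",(proj(g,[A[0],A[1],z])-[240,130])*5,(proj(f,[A[0],A[1],z])-[260,140])*5)
for n,u,v,z in(("filter",185/5+260,444/5+140,.104),("tape",136/5+260,205/5+140,.048),("yel",410/5+260,280/5+140,.066),("san",468/5+260,100/5+140,.12)): print(n,onz(f,u,v,z))
E
python3 m.py
```

```text
[[ 0.637667   -0.04202261]
 [ 0.46649777 -0.09919962]
 [ 0.39171009  0.12161546]] 0.18046638635134682 0.23313621289261935
yaw 0.3223844782474876 0.3265630622374671
bal [0.55054796 0.05324271] 0.32601705066094494 [[ 0.00341655 -0.00079875]
 [-0.00066943 -0.00287215]
 [-0.00274713  0.0036709 ]]
plate in scene crop [554.77543407 255.14282103]
plate in scene crop [397.06096536 576.00309194]
plate in scene crop [289.47335284 177.19462984]
(array([234.79661017, 226.3559322 ]), array([231, 223,   9,   8,  59], dtype=int32)) (array([264.70731707, 237.65853659]), array([261, 234,   9,   8,  41], dtype=int32))
knob (array([ 0.45057185, -0.05485543,  0.10845994]), [np.float64(0.000721021748891859), np.float64(0.0007210217488918675)])
knob exp 0 [ 0.44190072 -0.05738106  0.1042066 ]
knob exp 1 [ 0.51456825 -0.03281357  0.1042066 ]
(array([346.47311828, 229.25089606]), array([337, 221,  20,  18, 279], dtype=int32)) (array([327.85759494, 198.81962025]), array([321, 186,  16,  26, 316], dtype=int32))
346.3947448730469 229.5 9.72178840637207
adaptor top 0.048 [ 0.44069114 -0.36189992  0.048     ] [ 0.44138026 -0.36213064  0.048     ]
adaptor top 0.066 [ 0.44082597 -0.35836895  0.066     ] [ 0.44150547 -0.35859644  0.066     ]
pan [0.52332481 0.13376538 0.102     ] hood pt scene [189.24832058 225.30794939] pan hood top [153.50655121 201.57957793]
[array([ 78.177914  , 345.34577265]), array([317.03987803, 263.34800512])] [array([124.80602671, 236.45805413]), array([231.57592806,  94.62212968])]
scene adaptor [429.84664998 394.84997235] [414.92287179 446.94537834]
scene adaptor [442.07257606 318.32382612] [437.71365496 447.68670561]
scene adaptor [445.17476977 298.90616174] [443.60011317 447.8781774 ]
filter [ 0.44371213 -0.2197355   0.104     ]
tape [ 0.57709758 -0.19896429  0.048     ]
yel [ 0.53287987 -0.34805343  0.066     ]
san [ 0.62476622 -0.37036349  0.12      ]
```

```bash
cat > plan.py <<'E'
from h import *
import sys
YAW=.326
def Rt(head,tilt,s):
    x=np.array([np.sin(tilt)*np.cos(head),np.sin(tilt)*np.sin(head),-np.cos(tilt)])
    z=s*np.array([-np.sin(head),np.cos(head),0]); return np.c_[x,np.cross(z,x),z]
def cur():
    s=get_state(); return np.array(s["eef_pos"]),Rn.from_euler("xyz",s["ee_rot"]).as_matrix(),s
def go(G,head,tilt,off=0):
    """G: wanted grasp point; off: metres back along approach. prints both jaw signs"""
    p,R,s=cur()
    for sg in(1,-1):
        T=Rt(head,tilt,sg); P=np.asarray(G)+T[:,0]*(tcp_to_grasp-off)
        rv=Rn.from_matrix(R.T@T).as_rotvec()
        print("sg",sg,"shift",(R.T@(P-p)).round(4),"rot",rv.round(4),"deg",np.degrees(np.linalg.norm(rv)).round(1),"dist",np.linalg.norm(P-p).round(3))
def st():
    p,R,s=cur(); print("t",s["t"].__round__(2),"tcp",p.round(4),"grasp",(p-R[:,0]*tcp_to_grasp).round(4),"xt",R[:,0].round(3),"zt",R[:,2].round(3),"F",s["force"].round(2),"w",round(s["width"],4),"q",s["q"].round(2))
E
python3 - <<'E'
from plan import *
st()
go([.449,-.056,.106],YAW,.6,.12)
E
```

```text
t 0.35 tcp [ 0.2639 -0.6211  0.2263] grasp [ 0.2639 -0.6211  0.2451] xt [-0.  0. -1.] zt [-0.391  0.92   0.   ] F [-1.1   0.45  0.27] w 0.0875 q [-0.88  0.36  0.01 -0.   -1.22 -0.29]
sg 1 shift [ 0.037  -0.3344  0.4521] rot [ 0.0734  0.0231 -0.5998] deg 34.6 dist 0.564
sg -1 shift [ 0.037  -0.3344  0.4521] rot [-2.932   0.9071  0.0349] deg 175.9 dist 0.564
```

```bash
python3 -m crank '[[0,-0.05,0.06,0.01,0.0,-0.08,0.7],[0.01,-0.09,0.12,0.02,0.0,-0.16,0.7],[0.01,-0.13,0.18,0.03,0.01,-0.24,0.7],[0.02,-0.18,0.24,0.04,0.01,-0.32,0.7],[0.02,-0.22,0.30,0.05,0.02,-0.4,0.7],[0.03,-0.26,0.36,0.06,0.02,-0.5,0.7],[0.035,-0.30,0.41,0.07,0.02,-0.6,0.7],[0.037,-0.334,0.452,0.073,0.023,-0.6,0.7],[0.037,-0.334,0.452,0.073,0.023,-0.6,0.7],[0.037,-0.334,0.452,0.073,0.023,-0.6,0.7]]' 20; python3 - <<'E'
from plan import *
st()
f=grab_frame("wrist");cv2.imwrite("pics/w1.png",f["pixels"][:,:,::-1])
print(proj(f,[.449,-.056,.106],True), proj(f,[.523,.134,.112],True))
E
```

```text
t: 1.6
eef_pos: [0.3831, -0.1079, 0.1874]
ee_rot: [-1.586, 0.995, 0.299]
force: [-0.3, -0.7, 0.1]
width: 0.0613
t 1.6 tcp [ 0.3831 -0.1079  0.1874] grasp [ 0.3733 -0.1109  0.2032] xt [ 0.52   0.161 -0.839] zt [-0.307  0.952 -0.008] F [-0.26 -0.66  0.06] w 0.0613 q [ 0.11 -0.38 -0.87 -0.21 -0.52 -1.21]
[285.185934   208.12744631] [387.23685317 264.25956268]
```

View pics/w1.png

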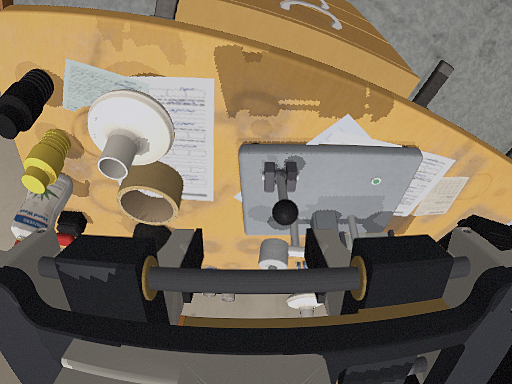

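The wrist view shows the knob at (286,211), the base plate corners at about (241,145) and (424,150), the filter at (130,128), and the black adaptor at (25,100). I'll refine the positions with all three views.

```bash
python3 - <<'E'
from plan import *
z=np.load("f0.npz")
f=grab_frame("top"); g=grab_frame("scene"); w=grab_frame("wrist")
st()
m=(w["pixels"].max(2)<45).astype(np.uint8)[195:232,265:310]
n,l,s,c=cv2.connectedComponentsWithStats(m);k=l[16,21];print(s[k],c[k])
ku=c[k]+[265,195]
k3=[ray(f,234.8,226.36),ray(g,264.7,237.66),ray(w,*ku,True)]
print("all",tri(*k3)); print("top+wrist",tri(k3[0],k3[2]));print("scene+wrist",tri(k3[1],k3[2]))
# adaptor
print("adaptor w",[proj(w,[.441,-.36,zz],True).round(1) for zz in(0,.066,.082)])
crop(w,0,50,120,90,6,"wa.png"); crop(w,225,130,210,90,3.8,"wb.png")
o=np.array([.5505,.0532]);R=Rn.from_euler("z",.326).as_matrix()[:2,:2]
for b in((-.13,-.12),(-.13,.12),(.055,-.12)):
    print((proj(w,np.r_[R@b+o,.026],True)-[225,130])*3.8-1.9+1.9)
E
```

```text
t 1.8 tcp [ 0.3826 -0.1076  0.1868] grasp [ 0.3729 -0.1107  0.2026] xt [ 0.518  0.162 -0.84 ] zt [-0.312  0.95  -0.009] F [-0.52  0.16  0.51] w 0.0612 q [ 0.1  -0.38 -0.87 -0.21 -0.53 -1.2 ]
[  5   5  26  26 474] [17.60759494 17.46835443]
all (array([ 0.45080958, -0.05518662,  0.1082952 ]), [np.float64(0.0008327606270597042), np.float64(0.000712004455037476), np.float64(0.0005667158520978346)])
top+wrist (array([ 0.45135369, -0.05492481,  0.1080774 ]), [np.float64(0.0005598331600874106), np.float64(0.0005598331600874343)])
scene+wrist (array([ 0.45047955, -0.05565747,  0.1084019 ]), [np.float64(0.00042656755346445573), np.float64(0.0004265675534643826)])
adaptor w [array([40.4, 82. ]), array([ 11.4, 115.5]), array([  3.7, 125.2])]
[43.30981026 87.96412835]
[759.65793311 104.30769129]
[ 66.02248947 402.82944909]
```

View pics/wb.png

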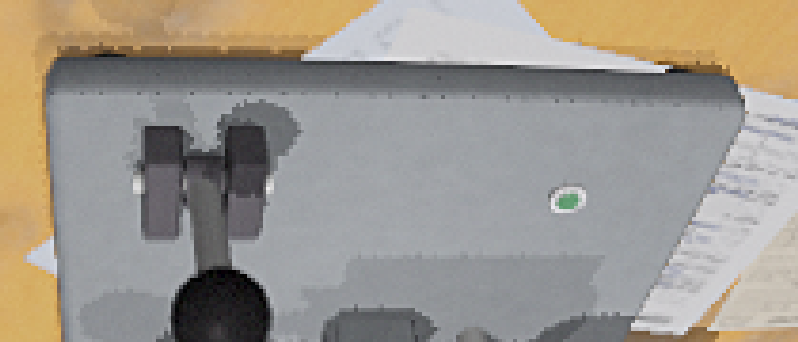

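View pics/wa.png

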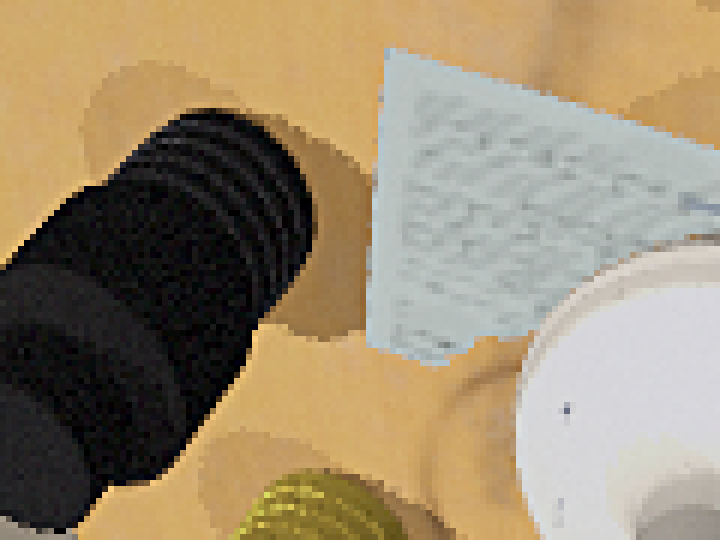

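The three views agree on the knob to under 1 mm: (0.4508, -0.0552, 0.1083). That puts the lever at about 0.126 rad, and both its x and its z fit the lever arc. Next I go to the grasp.

```bash
python3 - <<'E'
from plan import *
go([.4508,-.0555,.1083],YAW,.6,.05)
go([.4508,-.0555,.1083],YAW,.6,.0)
E
```

```text
sg 1 shift [ 0.0786 -0.0248  0.0286] rot [-0.0023 -0.0123 -0.0265] deg 1.7 dist 0.087
sg -1 shift [ 0.0786 -0.0248  0.0286] rot [ 3.1389 -0.0416  0.0194] deg 179.9 dist 0.087
sg 1 shift [ 0.1285 -0.0261  0.0292] rot [-0.0023 -0.0123 -0.0265] deg 1.7 dist 0.134
sg -1 shift [ 0.1285 -0.0261  0.0292] rot [ 3.1389 -0.0416  0.0194] deg 179.9 dist 0.134
```

```bash
python3 -m crank '[[0.03,-0.012,0.015,0,-0.006,-0.013,0.7],[0.06,-0.025,0.029,0,-0.012,-0.026,0.7],[0.078,-0.025,0.029,0,-0.012,-0.026,0.7],[0.078,-0.025,0.029,0,-0.012,-0.026,0.7]]'; python3 - <<'E'
from plan import *
st()
go([.4508,-.0555,.1083],YAW,.6,.0)
f=grab_frame("wrist");cv2.imwrite("pics/w2.png",f["pixels"][:,:,::-1])
E
```

```text
t: 2.3
eef_pos: [0.4339, -0.0641, 0.133]
ee_rot: [-1.568, 0.976, 0.318]
force: [-0.7, -0.4, 0.4]
width: 0.0613
t 2.3 tcp [ 0.4339 -0.0641  0.133 ] grasp [ 0.4239 -0.0674  0.1486] xt [ 0.532  0.175 -0.828] zt [-0.31   0.951  0.001] F [-0.72 -0.36  0.35] w 0.0613 q [ 0.29 -0.22 -1.   -0.09 -0.19 -1.46]
sg 1 shift [ 0.0498 -0.0017  0.003 ] rot [-0.0095 -0.0046 -0.0052] deg 0.7 dist 0.05
sg -1 shift [ 0.0498 -0.0017  0.003 ] rot [ 3.1321 -0.0081  0.0072] deg 179.5 dist 0.05
```

View pics/w2.png

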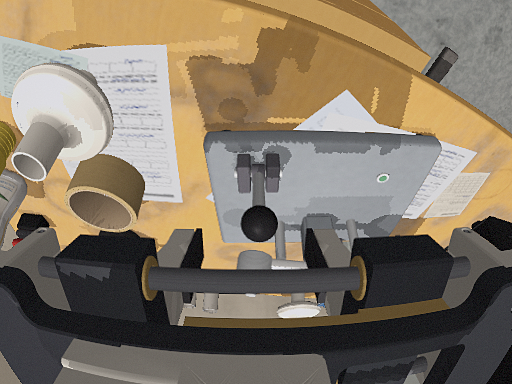

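The view shows the knob at (259,224), centred between the jaws. Joints 3 and 5 are nearing their limits with this tilt, so I'll use a steeper tool (0.25 rad) for the lever.

```bash
python3 - <<'E'
from plan import *
go([.4508,-.0555,.1083],YAW,.25,.05)
E
```

```text
sg 1 shift [ 0.0023 -0.0117  0.0029] rot [-0.0104 -0.003   0.3462] deg 19.8 dist 0.012
sg -1 shift [ 0.0023 -0.0117  0.0029] rot [3.0845 0.5393 0.0046] deg 179.4 dist 0.012
```

```bash
python3 -m crank '[[0,-0.006,0.0015,-0.005,0,0.12,0.7],[0.001,-0.012,0.003,-0.01,0,0.24,0.7],[0.002,-0.012,0.003,-0.01,-0.003,0.346,0.7],[0.002,-0.012,0.003,-0.01,-0.003,0.346,0.7]]'; python3 - <<'E'
from plan import *
st()
go([.4508,-.0555,.1083],YAW,.25,.0)
E
```

```text
t: 2.85
eef_pos: [0.4457, -0.0568, 0.1411]
ee_rot: [-1.57, 1.317, 0.327]
force: [-0.1, 0.1, -0.5]
width: 0.0614
t 2.85 tcp [ 0.4457 -0.0568  0.1411] grasp [ 0.4413 -0.0583  0.1593] xt [ 0.238  0.081 -0.968] zt [-0.321  0.947  0.   ] F [-0.11  0.1  -0.46] w 0.0614 q [ 0.31 -0.08 -0.76 -0.01 -0.64 -1.55]
sg 1 shift [ 0.0518  0.0033 -0.0004] rot [0.001  0.0004 0.0038] deg 0.2 dist 0.052
sg -1 shift [ 0.0518  0.0033 -0.0004] rot [-3.1406e+00 -5.9000e-03  6.0000e-04] deg 179.9 dist 0.052
```

```bash
python3 -m crank '[[0.02,0.0015,0,0,0,0.004,0.7],[0.04,0.003,0,0,0,0.004,0.6],[0.052,0.0033,-0.0004,0,0,0.004,0.5],[0.052,0.0033,-0.0004,0,0,0.004,0.4],[0.052,0.0033,-0.0004,0,0,0.004,0.25],[0.052,0.0033,-0.0004,0,0,0.004,0.2],[0.052,0.0033,-0.0004,0,0,0.004,0.2],[0.052,0.0033,-0.0004,0,0,0.004,0.2]]' 15; python3 - <<'E'
from plan import *
st()
f=grab_frame("wrist");cv2.imwrite("pics/w3.png",f["pixels"][:,:,::-1])
p,R,s=cur(); Gp=np.array([.4508,-.0555]); c,sn=np.cos(YAW),np.sin(YAW)
for a in(-.374,-.2,0,.2,.35,.5,.56):
    dx=.08*(np.sin(a)-np.sin(-.374)); dz=.08*(np.cos(a)-np.cos(.374))
    print(a,(R.T@np.array([c*dx,sn*dx,dz])).round(4))
E
```

```text
t: 3.85
eef_pos: [0.4535, -0.0537, 0.0891]
ee_rot: [-1.572, 1.321, 0.328]
force: [2.7, -5.7, 0.0]
width: 0.0248
t 3.85 tcp [ 0.4535 -0.0537  0.0891] grasp [ 0.4491 -0.0552  0.1073] xt [ 0.234  0.08  -0.969] zt [-0.323  0.946 -0.   ] F [ 2.74 -5.67  0.05] w 0.0248 q [ 0.31  0.02 -0.82 -0.01 -0.49 -1.55]
-0.374 [0. 0. 0.]
-0.2 [-0.0005 -0.0139 -0.    ]
0 [ 0.0019 -0.0297 -0.0001]
0.2 [ 0.0073 -0.0447 -0.0001]
0.35 [ 0.0134 -0.0551 -0.0002]
0.5 [ 0.0208 -0.0644 -0.0002]
0.56 [ 0.0242 -0.0678 -0.0002]
```

View pics/w3.png

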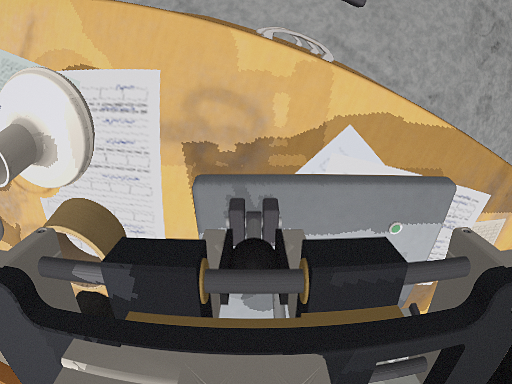

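The knob is gripped (width 24.8 mm). Now I swing the lever back.

```bash
python3 -m crank '[[0,-0.007,-0.0005,0,0,0,0.2],[0,-0.014,-0.001,0,0,0,0.2],[0.001,-0.022,-0.001,0,0,0,0.2],[0.002,-0.030,-0.001,0,0,0,0.2],[0.0045,-0.037,-0.001,0,0,0,0.2],[0.007,-0.045,-0.001,0,0,0,0.2],[0.0135,-0.055,-0.001,0,0,0,0.2],[0.021,-0.0645,-0.001,0,0,0,0.2],[0.024,-0.068,-0.001,0,0,0,0.2],[0.024,-0.068,-0.001,0,0,0,0.2]]'; python3 - <<'E'
from plan import *
st()
f=grab_frame("scene"); crop(f,150,190,130,130,4.6,"sb2.png")
f=grab_frame("wrist");cv2.imwrite("pics/w4.png",f["pixels"][:,:,::-1])
E
```

```text
t: 5.15
eef_pos: [0.5222, -0.0306, 0.0823]
ee_rot: [-1.569, 1.321, 0.331]
force: [-3.3, 4.1, 6.0]
width: 0.0247
t 5.15 tcp [ 0.5222 -0.0306  0.0823] grasp [ 0.5178 -0.0321  0.1006] xt [ 0.234  0.08  -0.969] zt [-0.323  0.946  0.   ] F [-3.28  4.15  6.02] w 0.0247 q [ 0.31  0.14 -0.7  -0.01 -0.48 -1.55]
```

View pics/sb2.png

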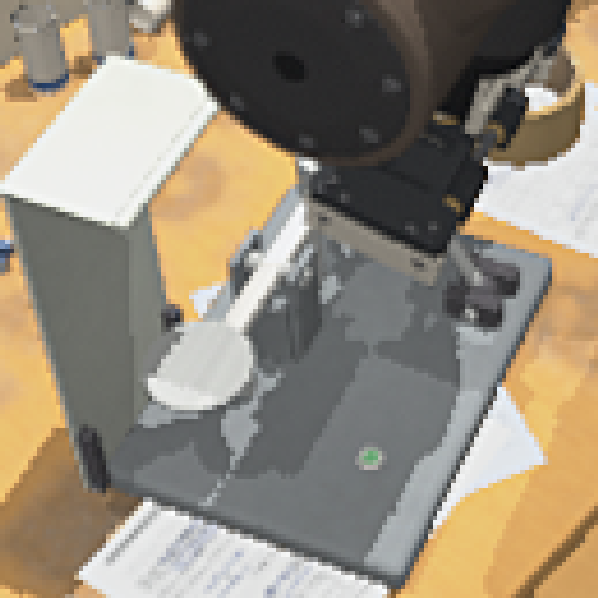

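View pics/w4.png

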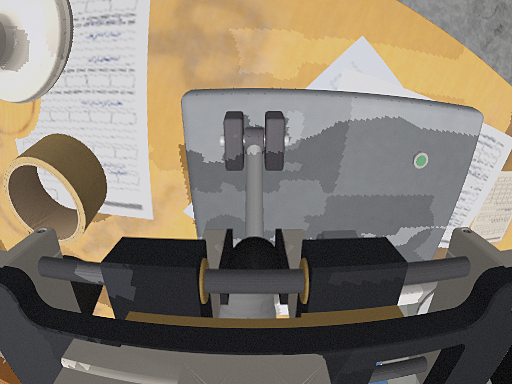

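```bash
python3 -m crank '[[0,0.002,0,0,0,0,0.4],[0,0.002,0,0,0,0,0.5],[0,0.002,0,0,0,0,0.55],[-0.03,0.004,0,0,0,0,0.55],[-0.07,0.01,0,0,0,0,0.6],[-0.12,0.04,-0.02,0,0,0,0.8],[-0.16,0.08,-0.06,0,0,0,0.8],[-0.16,0.11,-0.1,0,0,0,0.8],[-0.16,0.13,-0.14,0,0,0,0.8],[-0.16,0.13,-0.2,0,0,0,0.8]]'; python3 - <<'E'
from plan import *
st()
f=grab_frame("scene"); crop(f,150,190,130,130,4.6,"sb3.png");g=grab_frame("top"); crop(g,120,150,135,100,5.9,"tb3.png")
w=grab_frame("wrist");cv2.imwrite("pics/w5.png",w["pixels"][:,:,::-1])
E
```

```text
t: 6.5
eef_pos: [0.4283, -0.275, 0.2054]
ee_rot: [-1.571, 1.32, 0.328]
force: [2.0, 1.1, 1.1]
width: 0.0703
t 6.5 tcp [ 0.4283 -0.275   0.2054] grasp [ 0.4239 -0.2765  0.2236] xt [ 0.235  0.08  -0.969] zt [-0.323  0.946 -0.   ] F [1.98 1.07 1.07] w 0.0703 q [-0.31  0.02 -0.42 -0.18 -0.94 -0.84]
```

View pics/sb3.png

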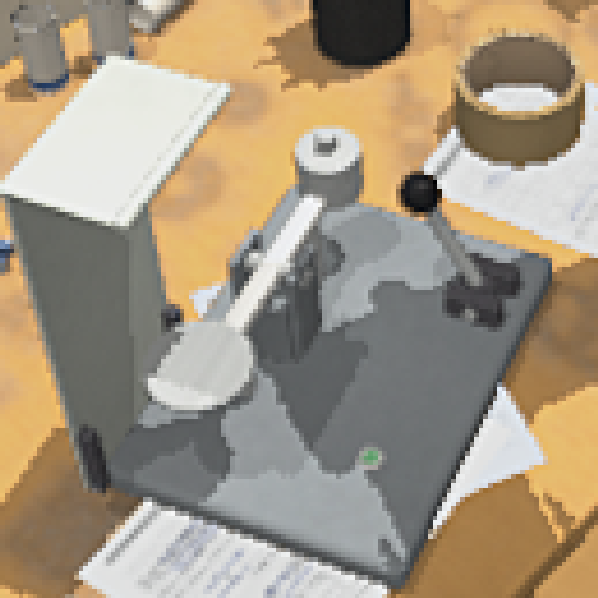

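View pics/tb3.png

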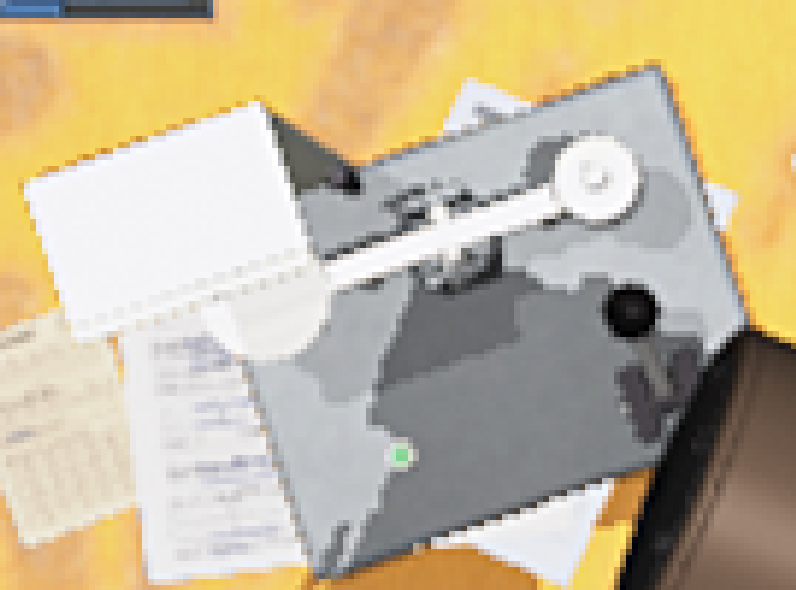

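View pics/w5.png

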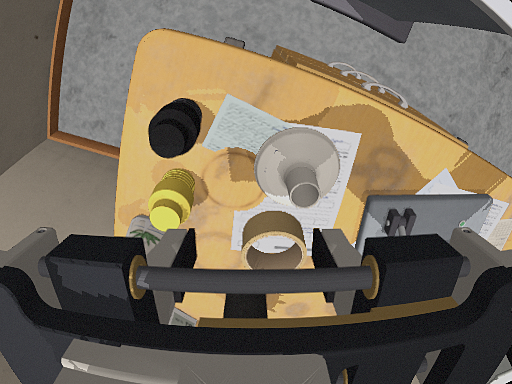

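The lever now leans back and the pan has come down to level. In the scene crop the knob is at (420,192) and the pan at (203,365). I'll triangulate the knob, the counterpoise and the adaptor.

```bash
python3 - <<'E'
from plan import *
f=grab_frame("top"); g=grab_frame("scene"); w=grab_frame("wrist")
def blob(p,u,v,r=2,t=40):
    m=(p.max(2)<t).astype(np.uint8); n,l,s,c=cv2.connectedComponentsWithStats(m)
    k=l[v-r:v+r+1,u-r:u+r+1]; k=np.bincount(k[k>0]).argmax(); return c[k],s[k],l==k
a=blob(f["pixels"],120+631//6+2,150+311//6+1);b=blob(g["pixels"],150+420//5+7,190+192//5+3)
print(a[:2],b[:2]);K,e=tri(ray(f,*a[0]),ray(g,*b[0]));print("knob",K,e)
R=Rn.from_euler("z",.326).as_matrix()[:2,:2]
for o in ([.5505,.0532],[.552,.0540]):
  o=np.array(o); print(o,"knob bal",R.T@(K[:2]-o), "old",R.T@(np.array([.4508,-.0552])-o))
cp=tri(ray(f,596/5.9+119.5,178/5.9+149.5),ray(g,330/4.6+149.5,147/4.6+189.5));print("cp",cp, "bal",R.T@(cp[0][:2]-[.5505,.0532]))
for o in([.5505,.0532],):
  o=np.array(o);th=np.linspace(0,2*np.pi,9)[:-1]
  P=[np.r_[R@[.03*np.cos(t),.085+.03*np.sin(t)]+o,.102] for t in th]
  q=np.array([(proj(g,x)-[150,190]+.5)*4.6 for x in P]);print("pan ellipse scene",q.min(0),q.max(0))
  q=np.array([(proj(f,x)-[120,150]+.5)*5.9 for x in P]);print("pan top",q.min(0),q.max(0))
# adaptor wrist
A=np.array([.441,-.36])
for z in(0,.03,.066,.082): print(z,proj(w,np.r_[A,z],True))
A2=blob(w["pixels"],170,130); print(A2[:2])
crop(w,120,80,120,100,6,"wa5.png")
E
```

```text
(array([226.5       , 202.40740741]), array([223, 199,   8,   8,  54], dtype=int32)) (array([241.06818182, 231.79545455]), array([237, 228,   9,   8,  44], dtype=int32))
knob [ 0.51457034 -0.03275588  0.10520848] [np.float64(0.0006858075942942778), np.float64(0.0006858075942942016)]
[0.5505 0.0532] knob bal [-0.06156519 -0.06992196] old [-0.12916468 -0.07076112]
[0.552 0.054] knob bal [-0.06324239 -0.07019944] old [-0.13084188 -0.0710386 ]
cp (array([ 0.57413089, -0.01805352,  0.11741629]), [np.float64(0.0011014167471486108), np.float64(0.0011014167471486646)]) bal [-0.00043312 -0.0750686 ]
pan ellipse scene [141.81655344 323.71319656] [251.36080975 407.96379848]
pan top [203.92441887 234.57959837] [329.09774408 359.17446951]
0 [182.46577952 114.25870872]
0.03 [176.68002522 122.34143967]
0.066 [168.45416664 134.05841903]
0.082 [164.2524254  140.14901769]
(array([170.92697961, 126.72403983]), array([ 144,   98,   53,   60, 2109], dtype=int32))
```

View pics/wa5.png

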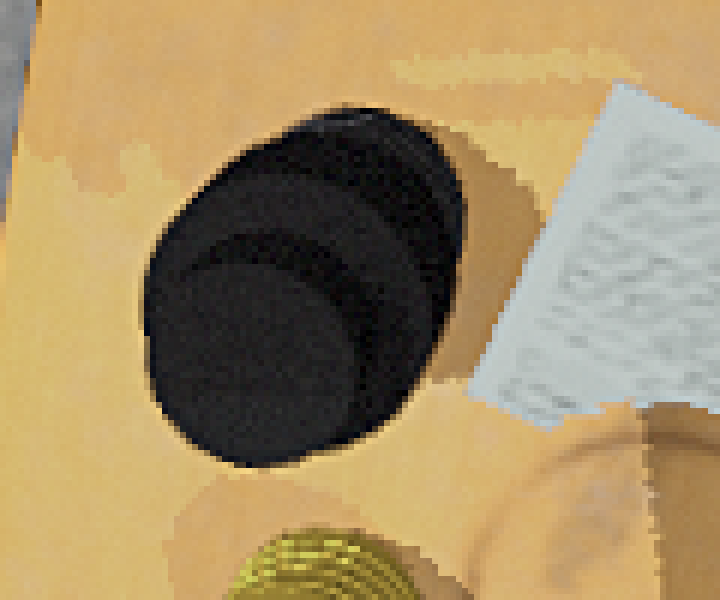

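```bash
python3 - <<'E'
from plan import *
w=grab_frame("wrist")
print(onz(w,258/6+119.5,365/6+79.5,.082,True), onz(w,295/6+119.5,312/6+79.5,.066,True))
H=np.arctan2(-.36,.441); print(H)
for off in (.12,0):
  go([.440,-.361,.050],H,.68,off)
E
```

```text
[ 0.442204   -0.36108356  0.082     ] [ 0.43875009 -0.35978115  0.066     ]
-0.6846171643127805
sg 1 shift [ 0.0609  0.0689 -0.0328] rot [ 0.913   0.4581 -0.394 ] deg 62.7 dist 0.098
sg -1 shift [ 0.0609  0.0689 -0.0328] rot [-2.1265  0.4665  0.5423] deg 128.6 dist 0.098
sg 1 shift [ 0.1611  0.0531 -0.097 ] rot [ 0.913   0.4581 -0.394 ] deg 62.7 dist 0.195
sg -1 shift [ 0.1611  0.0531 -0.097 ] rot [-2.1265  0.4665  0.5423] deg 128.6 dist 0.195
```

```bash
python3 -m crank '[[0,0.02,-0.02,0.15,0.075,-0.065,0.8],[0,0.04,-0.033,0.3,0.15,-0.13,0.8],[0,0.05,-0.033,0.46,0.23,-0.2,0.8],[0,0.06,-0.033,0.61,0.3,-0.26,0.8],[0,0.069,-0.033,0.76,0.38,-0.33,0.85],[0,0.069,-0.033,0.913,0.458,-0.394,0.9],[0.03,0.069,-0.033,0.913,0.458,-0.394,0.9],[0.061,0.069,-0.033,0.913,0.458,-0.394,0.9],[0.061,0.069,-0.033,0.913,0.458,-0.394,0.9]]'; python3 - <<'E'
from plan import *
st()
go([.4405,-.3605,.048],-.685,.68,0)
w=grab_frame("wrist");cv2.imwrite("pics/w6.png",w["pixels"][:,:,::-1])
for z in(0,.03,.066,.082): print(z,proj(w,[.4405,-.3605,z],True))
E
```

```text
t: 7.98
eef_pos: [0.4518, -0.3984, 0.2346]
ee_rot: [-1.589, 0.935, -0.682]
force: [1.0, -0.6, 1.5]
width: 0.0789
t 7.97 tcp [ 0.4518 -0.3984  0.2346] grasp [ 0.4431 -0.3913  0.2498] xt [ 0.461 -0.374 -0.805] zt [ 0.619  0.785 -0.011] F [ 1.   -0.56  1.5 ] w 0.0789 q [-0.63 -0.09 -1.01  1.33 -0.03 -2.93]
sg 1 shift [0.1496 0.1358 0.0247] rot [ 0.0199  0.0019 -0.0444] deg 2.8 dist 0.204
sg -1 shift [0.1496 0.1358 0.0247] rot [-3.1209e+00  6.9300e-02  3.0000e-03] deg 178.9 dist 0.204
0 [276.5267395   25.20208149]
0.03 [278.08981768  36.06900732]
0.066 [280.29355874  51.92170032]
0.082 [281.40938679  60.20367963]
```

View pics/w6.png

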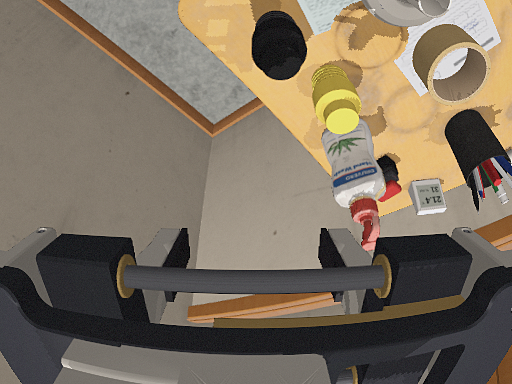

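The arm stopped short of the pose, with joint 5 near 0 and joint 3 near -1.02. I'll fit a simple planar arm model from the logged poses to see which tilts are reachable at the adaptor and at the pan.

```bash
cat > arm.py <<'E'
import numpy as np
D=[([.264,-.621,.2263],[0,0,-1],[-.881,.359,.011,0,-1.224,-.288]),
([.3831,-.1079,.1874],[.52,.161,-.839],[.11,-.38,-.87,-.21,-.52,-1.21]),
([.3826,-.1076,.1868],[.518,.162,-.84],[.10,-.38,-.87,-.21,-.53,-1.2]),
([.4339,-.0641,.133],[.532,.175,-.828],[.29,-.22,-1.,-.09,-.19,-1.46]),
([.4457,-.0568,.1411],[.238,.081,-.968],[.31,-.08,-.76,-.01,-.64,-1.55]),
([.4535,-.0537,.0891],[.234,.08,-.969],[.31,.02,-.82,-.01,-.49,-1.55]),
([.5222,-.0306,.0823],[.234,.08,-.969],[.31,.14,-.70,-.01,-.48,-1.55]),
([.4283,-.275,.2054],[.235,.08,-.969],[-.31,.02,-.42,-.18,-.94,-.84]),
([.4518,-.3984,.2346],[.461,-.374,-.805],[-.63,-.09,-1.01,1.33,-.03,-2.93])]
A=[];b=[];
for p,x,q in D:
    c,s=np.cos(q[0]),np.sin(q[0]); r=c*p[0]+s*p[1]; l=-s*p[0]+c*p[1]; z=p[2]; xr=c*x[0]+s*x[1]; xl=-s*x[0]+c*x[1]
    pt=q[2]-q[1]; 
    A.append([1,0,np.sin(q[1]),np.cos(pt),-np.sin(pt),xr]);b.append(r)
    A.append([0,1,np.cos(q[1]),np.sin(pt),np.cos(pt),x[2]]);b.append(z)
    A.append([0,0,0,0,0,xl]);b.append(l)
A=np.array(A);b=np.array(b)
sol,*_=np.linalg.lstsq(A,b,rcond=None)
if __name__=="__main__":
    print(sol.round(3)); print((A@sol-b).round(3).reshape(-1,3))
E
python3 arm.py
```

```text
[ 0.328 -0.136  0.324  0.141  0.084 -0.005]
[[-0.043 -0.024  0.192]
 [ 0.001 -0.011  0.149]
 [-0.    -0.011  0.145]
 [ 0.017  0.011  0.185]
 [ 0.057  0.027  0.19 ]
 [ 0.075  0.054  0.189]
 [ 0.041  0.058  0.188]
 [ 0.006  0.003  0.13 ]
 [-0.151 -0.106  0.056]]
```

```bash
sed -i 's/A.append(\[0,0,0,0,0,xl\])/A.append([0,0,0,0,0,xl,1])/; s/-np.sin(pt),xr\]/-np.sin(pt),xr,0]/; s/np.cos(pt),x\[2\]\]/np.cos(pt),x[2],0]/' arm.py; python3 arm.py
```

```text
[ 0.09   0.107  0.707  0.315  0.005  0.491 -0.178]
[[-0.011 -0.051  0.013]
 [ 0.002  0.02   0.022]
 [-0.001  0.02   0.021]
 [ 0.041  0.039  0.015]
 [-0.002  0.001  0.014]
 [ 0.024  0.017  0.014]
 [ 0.036  0.017  0.013]
 [-0.002  0.003  0.026]
 [-0.087 -0.067 -0.137]]
```

```bash
cat >> arm.py <<'E'
from scipy.spatial.transform import Rotation as Rn
def chain(q,s4=1):
    R1=Rn.from_euler("z",q[0]).as_matrix(); U=R1@Rn.from_euler("y",q[1]).as_matrix()
    R3=R1@Rn.from_euler("y",q[1]-q[2]).as_matrix(); R4=R3@Rn.from_euler("x",s4*q[3]).as_matrix(); R5=R4@Rn.from_euler("y",-q[4]).as_matrix()
    return R1,U,R3,R4,R5
def rows(q,s4):
    R1,U,R3,R4,R5=chain(q,s4)
    return np.c_[R1[:,0],[0,0,1],U[:,2],R3[:,0],R3[:,2],R4[:,1],R5[:,0]]
if __name__=="__main__":
  for s4 in(1,-1):
    A=np.vstack([rows(q,s4) for _,_,q in D]);b=np.hstack([p for p,_,_ in D])
    sol,*_=np.linalg.lstsq(A,b,rcond=None); print(s4,sol.round(3));print((A@sol-b).reshape(-1,3).round(3))
    print(np.array([chain(q,s4)[4][:,0]-x for _,x,q in D]).round(3))
E
python3 arm.py|tail -42
```

```text
[ 0.024  0.017  0.014]
 [ 0.036  0.017  0.013]
 [-0.002  0.003  0.026]
 [-0.087 -0.067 -0.137]]
1 [ 0.126  0.071  0.807  0.24  -0.002 -0.121  0.603]
[[ 0.046  0.055 -0.086]
 [ 0.008 -0.031  0.037]
 [ 0.002 -0.037  0.034]
 [ 0.052  0.072  0.067]
 [-0.029  0.059 -0.001]
 [ 0.009  0.071  0.025]
 [ 0.038  0.08   0.025]
 [-0.029 -0.07   0.004]
 [-0.083  0.115 -0.105]]
[[-0.001  0.001  0.   ]
 [ 0.025 -0.205  0.002]
 [ 0.018 -0.214 -0.002]
 [ 0.015 -0.029  0.004]
 [ 0.    -0.011 -0.001]
 [-0.005 -0.012 -0.002]
 [ 0.004 -0.009  0.   ]
 [-0.093 -0.277 -0.001]
 [ 0.041  0.044  0.005]]
-1 [ 0.005  0.187  0.593  0.46   0.006 -0.19   0.363]
[[ 0.001  0.001  0.001]
 [ 0.001  0.001 -0.   ]
 [-0.003 -0.003 -0.002]
 [ 0.002  0.003  0.002]
 [ 0.     0.002 -0.001]
 [-0.002  0.    -0.002]
 [-0.    -0.    -0.   ]
 [-0.001 -0.003  0.001]
 [-0.    -0.     0.002]]
[[-0.001  0.001  0.   ]
 [ 0.002  0.001  0.002]
 [-0.003 -0.004 -0.002]
 [ 0.005  0.003  0.004]
 [-0.003  0.    -0.001]
 [-0.008 -0.003 -0.002]
 [ 0.001  0.     0.   ]
 [-0.005 -0.002 -0.001]
 [ 0.007 -0.003  0.005]]
```

The model fits to about 2 mm, so the wrist has a 0.19 m lateral offset. I'll use it only to check which poses are reachable.

```bash
cat > ik.py <<'E'
import numpy as np
from arm import chain
from scipy.optimize import least_squares
from scipy.spatial.transform import Rotation as Rn
S=np.array([.0,.187,.593,.46,.006,-.19,.363])
import arm
A=np.vstack([arm.rows(q,-1) for _,_,q in arm.D]);b=np.hstack([p for p,_,_ in arm.D]);S=np.linalg.lstsq(A,b,rcond=None)[0]
lo=np.array([-3.07,-1.43,-1.02,-3.03,-3.05,-3.03]);hi=np.array([3.07,2.12,1.25,1.67,0,3.03])
def fk(q,s6=-1,c6=0.):
    R5=chain(q,-1)[4]; return arm.rows(q,-1)@S, R5@Rn.from_euler("x",s6*q[5]+c6).as_matrix()
def Rt(head,tilt,s=1):
    x=np.array([np.sin(tilt)*np.cos(head),np.sin(tilt)*np.sin(head),-np.cos(tilt)])
    z=s*np.array([-np.sin(head),np.cos(head),0]); return np.c_[x,np.cross(z,x),z]
def ik(P,R,seeds):
    out=[]
    def f(q):
        p,r=fk(q); return np.r_[(p-P)*5,(Rn.from_matrix(r.T@R)).as_rotvec()]
    for s in seeds:
        o=least_squares(f,np.clip(s,lo+.01,hi-.01),bounds=(lo,hi)); out.append((o.cost,o.x))
    return min(out,key=lambda t:t[0])
E
python3 - <<'E'
from ik import *
for q,z in (([-.881,.359,.011,0,-1.224,-.288],[-.391,.92,0]),([.31,-.08,-.76,-.01,-.64,-1.55],[-.321,.947,0]),([-.63,-.09,-1.01,1.33,-.03,-2.93],[.619,.785,-.011])):
    R5=chain(q,-1)[4]; v=R5.T@z; print("roll",np.arctan2(-v[1],v[2]),q[5])
E
```

```text
roll -2.853666776995608 -0.288
roll -1.5951019407306095 -1.55
roll -0.21734458348534158 -2.93
```

```bash
sed -i 's/c6=0\./c6=np.pi/' ik.py; cat > feas.py <<'E'
from ik import *
rng=np.random.default_rng(0)
seeds=[lo+(hi-lo)*rng.random(6) for _ in range(25)]+[np.array([.3,0,-.7,0,-.5,-1.5])]
def test(n,G,h,t,off):
    for s in(1,-1):
        T=Rt(h,t,s);c,q=ik(np.array(G)+T[:,0]*(.0188-off),T,seeds)
        m=np.minimum(q-lo,hi-q).min(); print(n,"s",s,"head",round(h,2),"tilt",t,"off",off,"cost %.5f"%c,q.round(2),"margin",m.round(2))
for t in(.6,.7):
    for h in (.1,.326,.55): test("pan",[.5233,.1338,.152],h,t,0)
    test("panoff",[.5233,.1338,.152],.326,t,.12)
for h in(-.9,-.3,0,.3):
    test("ad",[.4405,-.3605,.048],h,.65,0)
E
python3 feas.py
```

```text
pan s 1 head 0.1 tilt 0.6 off 0 cost 0.01069 [-0.09  0.01 -0.88 -3.03 -0.    1.61] margin 0.0
pan s -1 head 0.1 tilt 0.6 off 0 cost 0.01069 [-0.09  0.01 -0.88 -3.03 -0.   -1.53] margin 0.0
pan s 1 head 0.33 tilt 0.6 off 0 cost 0.00670 [ 0.54 -0.01 -1.02  0.69 -0.06 -2.44] margin 0.0
pan s -1 head 0.33 tilt 0.6 off 0 cost 0.00670 [ 0.54 -0.01 -1.02  0.69 -0.06  0.7 ] margin 0.0
pan s 1 head 0.55 tilt 0.6 off 0 cost 0.00023 [ 0.58 -0.01 -0.98  0.35 -0.   -1.95] margin 0.0
pan s -1 head 0.55 tilt 0.6 off 0 cost 0.00023 [ 0.58 -0.01 -0.98  0.35 -0.    1.19] margin 0.0
panoff s 1 head 0.33 tilt 0.6 off 0.12 cost 0.00029 [ 0.75 -0.33 -1.02  0.59 -0.4  -2.49] margin 0.0
panoff s -1 head 0.33 tilt 0.6 off 0.12 cost 0.00029 [ 0.75 -0.33 -1.02  0.59 -0.4   0.66] margin 0.0
pan s 1 head 0.1 tilt 0.7 off 0 cost 0.00782 [-0.08  0.01 -0.85 -2.92 -0.    1.49] margin 0.0
pan s -1 head 0.1 tilt 0.7 off 0 cost 0.00782 [-0.08  0.01 -0.85 -2.92 -0.   -1.66] margin 0.0
pan s 1 head 0.33 tilt 0.7 off 0 cost 0.01450 [ 0.57  0.01 -0.83 -0.31 -0.   -1.44] margin 0.0
pan s -1 head 0.33 tilt 0.7 off 0 cost 0.0
[... 510 characters left out ...]
72 -2.56 -0.09  1.07] margin 0.09
ad s -1 head -0.9 tilt 0.65 off 0 cost 0.00010 [-1.    0.27 -0.72 -2.56 -0.09 -2.07] margin 0.09
ad s 1 head -0.3 tilt 0.65 off 0 cost 0.00000 [-0.6   0.27 -0.55 -0.95 -0.22 -0.39] margin 0.22
ad s -1 head -0.3 tilt 0.65 off 0 cost 0.00000 [-0.6   0.27 -0.55 -0.95 -0.22  2.76] margin 0.22
ad s 1 head 0 tilt 0.65 off 0 cost 0.00000 [-0.75  0.32 -0.45 -0.99 -0.52 -0.01] margin 0.52
ad s -1 head 0 tilt 0.65 off 0 cost 0.00052 [-0.71  0.31 -0.45 -0.92 -0.49  3.03] margin 0.0
ad s 1 head 0.3 tilt 0.65 off 0 cost 0.00000 [-0.81  0.38 -0.35 -0.92 -0.75  0.21] margin 0.67
ad s -1 head 0.3 tilt 0.65 off 0 cost 0.00000 [-0.81  0.38 -0.35 -0.92 -0.75 -2.94] margin 0.09
```

```bash
cat > feas2.py <<'E'
from ik import *
rng=np.random.default_rng(1)
seeds=[lo+(hi-lo)*rng.random(6) for _ in range(12)]+[np.array(x) for x in ([.6,0,-.9,.3,-.1,-1.9],[0,.1,-.8,-2.8,-.3,1.5],[-.1,.2,-.8,-2.5,-.5,-1.7],[.2,.1,-.5,-1.5,-.5,0])]
for t in(.5,.6,.7,.8):
  for h in np.arange(-.3,1.3,.15):
    T=Rt(h,t,1); res=[]
    for off,up in((0,0),(0,.04),(.1,.02)):
        c,q=ik(np.array([.5233,.1338,.145+up])+T[:,0]*(.0188-off),T,seeds); res.append((c,q))
    if max(r[0] for r in res)<3e-5: print("tilt",t,"head",h.round(2),[ (r[1].round(2).tolist()) for r in res])
E
python3 feas2.py
```

```text
tilt 0.5 head 0.6 [[0.61, 0.03, -0.8, 0.03, -0.24, -1.61], [0.62, -0.04, -0.74, 0.02, -0.36, -1.6], [0.62, -0.21, -0.71, 0.02, -0.57, -1.6]]
tilt 0.5 head 0.75 [[0.52, 0.05, -0.64, -0.28, -0.4, -1.11], [0.53, -0.01, -0.61, -0.23, -0.48, -1.18], [0.5, -0.16, -0.59, -0.19, -0.67, -1.2]]
tilt 0.5 head 0.9 [[0.43, 0.08, -0.54, -0.44, -0.53, -0.77], [0.44, 0.03, -0.51, -0.38, -0.61, -0.85], [0.39, -0.11, -0.48, -0.34, -0.78, -0.87]]
tilt 0.5 head 1.05 [[0.36, 0.12, -0.47, -0.52, -0.65, -0.52], [0.37, 0.06, -0.44, -0.47, -0.72, -0.59], [0.3, -0.05, -0.39, -0.43, -0.89, -0.61]]
tilt 0.5 head 1.2 [[0.31, 0.15, -0.4, -0.57, -0.77, -0.31], [0.32, 0.1, -0.37, -0.52, -0.83, -0.39], [0.24, 0.01, -0.32, -0.49, -1.0, -0.39]]
tilt 0.6 head 0.6 [[0.61, 0.01, -0.93, 0.17, -0.03, -1.74], [0.62, -0.06, -0.83, 0.05, -0.2, -1.63], [0.62, -0.26, -0.8, 0.03, -0.43, -1.61]]
tilt 0.6 head 0.75 [[0.46, 0.05, -0.63, -0.48, -0.36, -0.88], [0.49, -0.02, -0.62, -0.37, -0.42, -1.01], [0.45, -0.19, -0.62, -0.31, -0.59, -1.06]]
tilt 0.6 head 0.9 [[0.35, 0.08, -0.52, -0.63, -0.53, -0.54], [0.37, 0.02, -0.5, -0.55, -0.
[... 1081 characters left out ...]
[0.35, 0.03, -0.62, -0.93, -0.23, -0.48], [0.55, -0.07, -0.76, -0.45, -0.09, -1.09], [0.62, -0.33, -1.02, 0.11, -0.08, -1.69]]
tilt 0.8 head 0.75 [[0.18, 0.07, -0.54, -1.04, -0.46, -0.16], [0.26, -0.01, -0.55, -0.88, -0.45, -0.39], [0.2, -0.19, -0.59, -0.75, -0.58, -0.5]]
tilt 0.8 head 0.9 [[0.09, 0.11, -0.49, -1.05, -0.64, 0.01], [0.14, 0.04, -0.47, -0.95, -0.65, -0.15], [0.02, -0.09, -0.48, -0.86, -0.81, -0.2]]
tilt 0.8 head 1.05 [[0.04, 0.16, -0.43, -1.03, -0.79, 0.13], [0.07, 0.1, -0.4, -0.96, -0.81, 0.0], [-0.06, -0.01, -0.4, -0.89, -0.98, -0.02]]
tilt 0.8 head 1.2 [[0.02, 0.22, -0.37, -0.99, -0.92, 0.22], [0.04, 0.15, -0.34, -0.94, -0.95, 0.12], [-0.1, 0.07, -0.31, -0.88, -1.12, 0.11]]
```

```bash
python3 - <<'E'
from ik import *
g=np.array([0,0,.042])
u=lambda a,b,n:np.linspace(a,b,n)
for t in(.6,.7,.8):
  for h in(.6,.75,.9,1.05,1.2):
    T=Rt(h-.326,t,1)
    B=np.array([g+T@[-a,y,z] for a in u(.047,.2,30) for y in u(-.039,.039,14) for z in u(-.097,.097,40)])
    W=np.array([g+T@[-a,.06*np.cos(k),.06*np.sin(k)] for a in u(.2,.4,30) for k in u(0,6.28,40)])
    def d(P,lo,hi): 
        q=np.maximum(np.maximum(lo-P,P-hi),0); return np.linalg.norm(q,axis=1).min()
    lo_,hi_=np.array([-.014,-.05,.156]),np.array([.055,.05,.164])
    pl,ph=np.array([.05,-.05,-.076]),np.array([.056,.05,.164])
    F=np.array([g+T@[a,y,z] for a in u(-.047,.019,15) for y in u(-.0095,.0095,5) for z in u(-.065,.065,30)])
    print(t,h,"roof body",d(B,lo_,hi_).round(3),"wrist",d(W,lo_,hi_).round(3),"panel",min(d(B,pl,ph),d(F,pl,ph)).round(3),"fingers roof",d(F,lo_,hi_).round(3),"zmin F",F[:,2].min().round(3))
E
```

```text
0.6 0.6 roof body 0.004 wrist 0.084 panel 0.016 fingers roof 0.07 zmin F 0.021
0.6 0.75 roof body 0.001 wrist 0.081 panel 0.007 fingers roof 0.07 zmin F 0.021
0.6 0.9 roof body 0.0 wrist 0.078 panel 0.0 fingers roof 0.07 zmin F 0.021
0.6 1.05 roof body 0.0 wrist 0.077 panel 0.0 fingers roof 0.07 zmin F 0.021
0.6 1.2 roof body 0.0 wrist 0.076 panel 0.0 fingers roof 0.07 zmin F 0.021
0.7 0.6 roof body 0.014 wrist 0.09 panel 0.015 fingers roof 0.072 zmin F 0.021
0.7 0.75 roof body 0.009 wrist 0.086 panel 0.006 fingers roof 0.072 zmin F 0.021
0.7 0.9 roof body 0.005 wrist 0.082 panel 0.0 fingers roof 0.072 zmin F 0.021
0.7 1.05 roof body 0.001 wrist 0.079 panel 0.0 fingers roof 0.072 zmin F 0.021
0.7 1.2 roof body 0.0 wrist 0.077 panel 0.0 fingers roof 0.072 zmin F 0.021
0.8 0.6 roof body 0.024 wrist 0.098 panel 0.014 fingers roof 0.074 zmin F 0.022
0.8 0.75 roof body 0.02 wrist 0.092 panel 0.005 fingers roof 0.074 zmin F 0.022
0.8 0.9 roof body 0.016 wrist 0.088 panel 0.0 fingers roof 0.074 zmin F 0.022
0.8 1.05 roof body 0.012 wrist 0.084 panel 0.0 fingers roof 0.074 zmin F 0.022
0.8 1.2 roof body 0.01 wrist 0.081 panel 0.0 fingers roof 0.074 zmin F 0.022
```

```bash
python3 - <<'E'
from ik import *
rng=np.random.default_rng(1)
seeds=[np.array(x) for x in ([-.31,.02,-.42,-.18,-.94,-.84],[-.8,.35,-.4,-.9,-.6,.1],[.2,.1,-.5,-.7,-.5,-.3])]
for n,G,h,t,off in [("v",[.43,-.34,.25],.1,.15,0)]+[("ad",[.4405,-.3605,.046],h,.8,o) for h in(0,.2,.4) for o in(0,.1)]+[("lift",[.4405,-.3605,.2],.2,.8,0),("mid",[.46,-.1,.24],.45,.8,0),("mid2",[.45,.05,.24],.7,.8,0),("pan",[.5233,.1338,.148],.72,.8,0),("panhi",[.5233,.1338,.168],.72,.8,0),("ret",[.5233,.1338,.148],.72,.8,.12)]:
    T=Rt(h,t,1); c,q=ik(np.array(G)+T[:,0]*(.0188-off),T,seeds); print(n,h,t,off,"%.5f"%c,q.round(2)); seeds.append(q)
E
python3 - <<'E'
from plan import *
go([.43,-.34,.25],.1,.15,0)
E
```

```text
v 0.1 0.15 0 0.00000 [-0.36  0.09 -0.31 -0.08 -1.04 -1.08]
ad 0 0.8 0 0.00000 [-0.94  0.36 -0.45 -1.28 -0.65  0.4 ]
ad 0 0.8 0.1 0.00000 [-1.02  0.18 -0.49 -1.1  -0.75  0.23]
ad 0.2 0.8 0 0.00000 [-0.95  0.41 -0.37 -1.16 -0.8   0.44]
ad 0.2 0.8 0.1 0.00000 [-1.05  0.27 -0.39 -1.02 -0.92  0.33]
ad 0.4 0.8 0 0.00000 [-0.95  0.46 -0.29 -1.05 -0.94  0.49]
ad 0.4 0.8 0.1 0.00000 [-1.05  0.35 -0.28 -0.94 -1.08  0.41]
lift 0.2 0.8 0 0.00000 [-0.87  0.15 -0.31 -0.93 -0.9   0.02]
mid 0.45 0.8 0 0.00000 [-0.29 -0.17 -0.54 -0.82 -0.73 -0.33]
mid2 0.7 0.8 0 0.00000 [ 0.12 -0.24 -0.62 -0.74 -0.62 -0.51]
pan 0.72 0.8 0 0.00000 [ 0.21  0.05 -0.56 -1.02 -0.42 -0.22]
panhi 0.72 0.8 0 0.00000 [ 0.26  0.01 -0.56 -0.93 -0.41 -0.35]
ret 0.72 0.8 0.12 0.00000 [ 0.21 -0.22 -0.63 -0.73 -0.55 -0.55]
sg 1 shift [-0.0297  0.0426  0.0317] rot [-0.7089 -0.3049  0.4545] deg 51.3 dist 0.061
sg -1 shift [-0.0297  0.0426  0.0317] rot [2.3431 0.5711 0.3832] deg 139.9 dist 0.061
```

Everything is reachable with tilt 0.8, heading about 0.2 at the adaptor and about 0.72 at the pan. First I unwind to near vertical.

```bash
python3 -m crank '[[-0.005,0.007,0.005,-0.12,-0.05,0.075,0.9],[-0.01,0.014,0.01,-0.24,-0.1,0.15,0.9],[-0.015,0.021,0.015,-0.36,-0.15,0.23,0.9],[-0.02,0.028,0.02,-0.47,-0.2,0.3,0.9],[-0.025,0.035,0.025,-0.59,-0.25,0.38,0.9],[-0.03,0.043,0.032,-0.71,-0.305,0.455,0.9],[-0.03,0.043,0.032,-0.71,-0.305,0.455,0.9],[-0.03,0.043,0.032,-0.71,-0.305,0.455,0.9]]'; python3 - <<'E'
from plan import *
st(); go([.4405,-.3605,.046],.2,.8,.12)
w=grab_frame("wrist");cv2.imwrite("pics/w7.png",w["pixels"][:,:,::-1])
E
```

```text
t: 9.02
eef_pos: [0.4303, -0.3412, 0.2324]
ee_rot: [-1.563, 1.421, 0.109]
force: [-0.5, 0.3, -0.7]
width: 0.0788
t 9.03 tcp [ 0.4303 -0.3412  0.2324] grasp [ 0.4275 -0.3415  0.251 ] xt [ 0.148  0.016 -0.989] zt [-0.101  0.995  0.001] F [-0.5   0.33 -0.74] w 0.0788 q [-0.36  0.09 -0.31 -0.08 -1.04 -1.07]
sg 1 shift [ 0.105   0.0806 -0.0275] rot [-0.0897 -0.0448 -0.6495] deg 37.7 dist 0.135
sg -1 shift [ 0.105   0.0806 -0.0275] rot [ 2.8929 -0.9749  0.0672] deg 175.0 dist 0.135
```

```bash
python3 -m crank '[[0,0.02,-0.006,-0.02,-0.01,-0.13,0.9],[0,0.04,-0.012,-0.04,-0.02,-0.26,0.9],[0.02,0.06,-0.02,-0.06,-0.03,-0.4,0.9],[0.05,0.08,-0.027,-0.08,-0.04,-0.53,0.9],[0.08,0.08,-0.027,-0.09,-0.045,-0.65,0.9],[0.105,0.08,-0.0275,-0.09,-0.045,-0.65,0.9],[0.105,0.08,-0.0275,-0.09,-0.045,-0.65,0.9],[0.105,0.08,-0.0275,-0.09,-0.045,-0.65,0.9]]'; python3 - <<'E'
from plan import *
st(); go([.4405,-.3605,.046],.2,.8,0)
w=grab_frame("wrist");cv2.imwrite("pics/w7.png",w["pixels"][:,:,::-1])
for z in(0,.03,.066,.082): print(z,proj(w,[.4405,-.3605,z],True))
E
```

```text
t: 10.07
eef_pos: [0.3684, -0.3756, 0.1172]
ee_rot: [-1.574, 0.772, 0.193]
force: [0.5, -1.1, -0.5]
width: 0.079
t 10.07 tcp [ 0.3684 -0.3756  0.1172] grasp [ 0.3552 -0.3782  0.1303] xt [ 0.703  0.137 -0.697] zt [-0.194  0.981 -0.002] F [ 0.53 -1.1  -0.51] w 0.079 q [-1.1   0.24 -0.38 -0.99 -0.96  0.33]
sg 1 shift [ 0.1212 -0.0004  0.0011] rot [-0.0018 -0.005  -0.0009] deg 0.3 dist 0.121
sg -1 shift [ 0.1212 -0.0004  0.0011] rot [ 3.1398e+00 -1.5000e-03  7.8000e-03] deg 179.9 dist 0.121
0 [255.51111248 148.44481196]
0.03 [255.55918566 174.64148712]
0.066 [255.60798051 209.90017944]
0.082 [255.62494523 226.8528863 ]
```

View pics/w7.png

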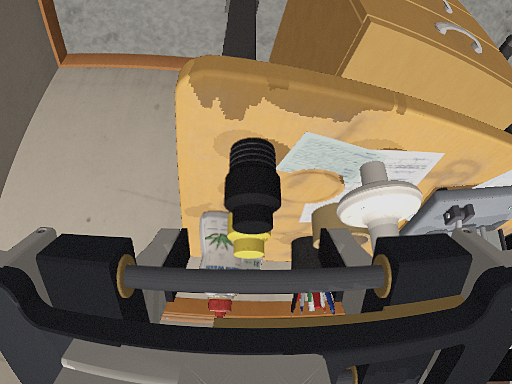

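The adaptor is centred between the open fingers, with its base at (253,145) and top at (252,228). The model predicts column 255.5, about 1.5 mm off. Now I approach and grip.

```bash
python3 -m crank '[[0.04,0,0,0,-0.005,0,0.9],[0.08,0,0,0,-0.005,0,0.9],[0.105,0,0,0,-0.005,0,0.9],[0.12,0,0,0,-0.005,0,0.9],[0.12,0,0,0,-0.005,0,0.9],[0.12,0,0,0,-0.005,0,0.9]]' 20; python3 - <<'E'
from plan import *
st()
w=grab_frame("wrist");cv2.imwrite("pics/w8.png",w["pixels"][:,:,::-1])
s=grab_frame("scene");crop(s,240,130,130,110,5,"s8.png")
E
```

```text
t: 10.88
eef_pos: [0.4522, -0.3599, 0.0331]
ee_rot: [-1.569, 0.771, 0.199]
force: [0.3, -0.7, 0.3]
width: 0.0786
t 10.88 tcp [ 0.4522 -0.3599  0.0331] grasp [ 0.439  -0.3626  0.0462] xt [ 0.703  0.142 -0.697] zt [-0.197  0.98   0.001] F [ 0.28 -0.67  0.29] w 0.0786 q [-0.97  0.42 -0.37 -1.15 -0.81  0.45]
```

View pics/w8.png

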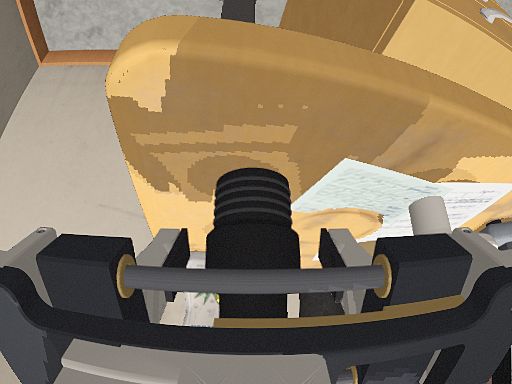

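View pics/s8.png

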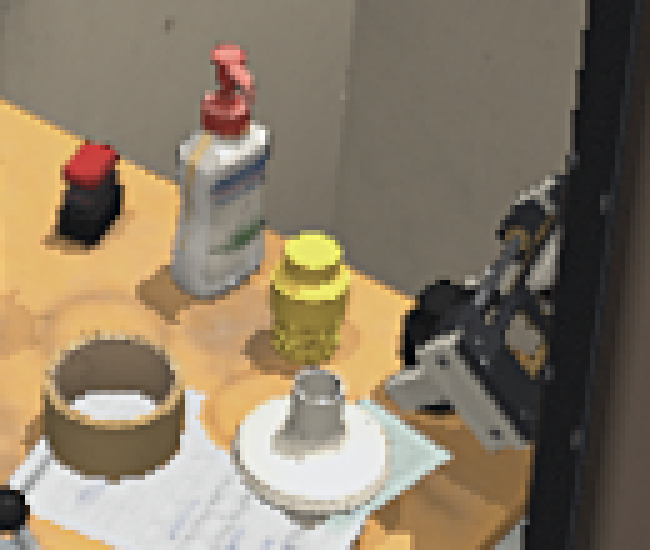

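The adaptor (u 210–300) sits centred between the pads (u 188–320). Closing.

```bash
python3 -m crank '[[0,0,0,0,0,0,0.7],[0,0,0,0,0,0,0.5],[0,0,0,0,0,0,0.4],[0,0,0,0,0,0,0.4],[0,0,0,0,0,0,0.4]]' 25; python3 - <<'E'
from plan import *
st()
p,R,s=cur(); print("up10 in tool",(R.T@[0,0,.01]).round(5))
w=grab_frame("wrist");cv2.imwrite("pics/w9.png",w["pixels"][:,:,::-1])
E
```

```text
t: 11.6
eef_pos: [0.4525, -0.3596, 0.0324]
ee_rot: [-1.568, 0.771, 0.2]
force: [0.2, 0.4, 1.1]
width: 0.0498
t 11.6 tcp [ 0.4525 -0.3596  0.0324] grasp [ 0.4393 -0.3622  0.0455] xt [ 0.703  0.142 -0.697] zt [-0.196  0.981  0.002] F [0.19 0.44 1.08] w 0.0498 q [-0.97  0.42 -0.37 -1.15 -0.81  0.45]
up10 in tool [-6.97e-03 -7.17e-03  2.00e-05]
```

View pics/w9.png

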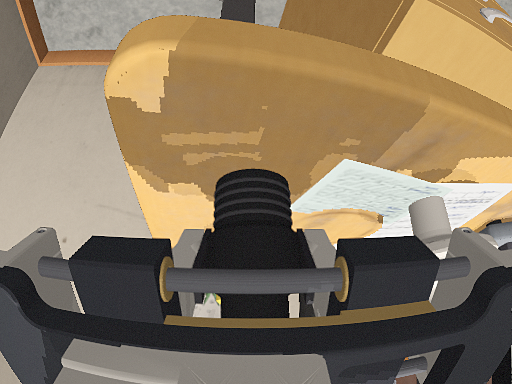

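```bash
python3 - <<'E'
from ik import *
seeds=[np.array([-.97,.42,-.37,-1.15,-.81,.45])]
for n,G,h in [("lift",[.439,-.362,.2],.2),("m1",[.44,-.22,.21],.37),("m2",[.435,-.08,.21],.55),("A",[.433,.055,.19],.72),("A2",[.433,.055,.16],.72),("A3",[.478,.094,.16],.72),("B",[.5233,.1338,.16],.72)]:
    T=Rt(h,.8,1); c,q=ik(np.array(G)+T[:,0]*.0188,T,seeds[-1:]); print(n,"%.5f"%c,q.round(2)); seeds.append(q)
E
python3 - <<'E'
from plan import *
go([.439,-.362,.21],.2,.8); go([.44,-.22,.21],.37,.8); go([.435,-.08,.21],.55,.8);go([.433,.055,.20],.72,.8)
E
```

```text
lift 0.00000 [-0.87  0.15 -0.31 -0.92 -0.91  0.02]
m1 0.00000 [-0.66 -0.   -0.45 -0.92 -0.88 -0.02]
m2 0.00000 [-0.36 -0.13 -0.57 -0.9  -0.8  -0.12]
A 0.00000 [ 0.04 -0.17 -0.66 -0.9  -0.61 -0.26]
A2 0.00000 [-0.02 -0.1  -0.67 -1.01 -0.61 -0.09]
A3 0.00000 [ 0.12 -0.04 -0.62 -1.   -0.5  -0.19]
B 0.00000 [ 0.24  0.03 -0.56 -0.97 -0.42 -0.3 ]
sg 1 shift [-0.1148 -0.1178  0.0006] rot [-0.0029 -0.0003  0.0001] deg 0.2 dist 0.164
sg -1 shift [-0.1148 -0.1178  0.0006] rot [3.1386e+00 1.0000e-04 5.0000e-04] deg 179.8 dist 0.164
sg 1 shift [-0.094  -0.1376  0.142 ] rot [-0.1214 -0.1223  0.0002] deg 9.9 dist 0.219
sg -1 shift [-0.094  -0.1376  0.142 ] rot [3.0146e+00 4.0000e-04 1.8480e-01] deg 173.0 dist 0.219
sg 1 shift [-0.0781 -0.1527  0.2825] rot [-0.2468 -0.2514  0.0004] deg 20.2 dist 0.331
sg -1 shift [-0.0781 -0.1527  0.2825] rot [2.8724e+00 6.0000e-04 3.6490e-01] deg 165.9 dist 0.331
sg 1 shift [-0.054  -0.1618  0.4174] rot [-0.3652 -0.3734  0.0006] deg 29.9 dist 0.451
sg -1 shift [-0.054  -0.1618  0.4174] rot [2.7292e+00 8.0000e-04 5.2140e-01] deg 159.2 dist 0.451
```

```bash
python3 -m crank '[[-0.014,-0.014,0,0,0,0,0.4],[-0.04,-0.04,0,0,0,0,0.4],[-0.075,-0.077,0,0,0,0,0.4],[-0.115,-0.118,0,0,0,0,0.4],[-0.112,-0.122,0.03,-0.02,-0.02,0,0.4],[-0.103,-0.13,0.085,-0.07,-0.07,0,0.4],[-0.094,-0.138,0.142,-0.12,-0.12,0,0.4],[-0.088,-0.144,0.19,-0.16,-0.165,0,0.4],[-0.083,-0.148,0.24,-0.205,-0.21,0,0.4],[-0.078,-0.153,0.283,-0.247,-0.251,0,0.4]]' 30; python3 - <<'E'
from plan import *
st(); go([.433,.055,.20],.72,.8); go([.433,.055,.16],.72,.8)
w=grab_frame("wrist");cv2.imwrite("pics/w10.png",w["pixels"][:,:,::-1])
E
```

```text
t: 12.9
eef_pos: [0.445, -0.07, 0.1956]
ee_rot: [-1.568, 0.772, 0.554]
force: [0.7, -1.4, -1.7]
width: 0.0497
t 12.9 tcp [ 0.445  -0.07    0.1956] grasp [ 0.4336 -0.0771  0.2087] xt [ 0.61   0.377 -0.697] zt [-0.525  0.851  0.002] F [ 0.65 -1.35 -1.7 ] w 0.0497 q [-0.38 -0.12 -0.57 -0.91 -0.82 -0.09]
sg 1 shift [ 0.0554 -0.0415  0.115 ] rot [-0.1181 -0.1191 -0.0006] deg 9.6 dist 0.134
sg -1 shift [ 0.0554 -0.0415  0.115 ] rot [ 3.0182e+00 -1.0000e-03  1.8020e-01] deg 173.2 dist 0.134
sg 1 shift [ 0.0833 -0.0128  0.1149] rot [-0.1181 -0.1191 -0.0006] deg 9.6 dist 0.142
sg -1 shift [ 0.0833 -0.0128  0.1149] rot [ 3.0182e+00 -1.0000e-03  1.8020e-01] deg 173.2 dist 0.142
```

View pics/w10.png

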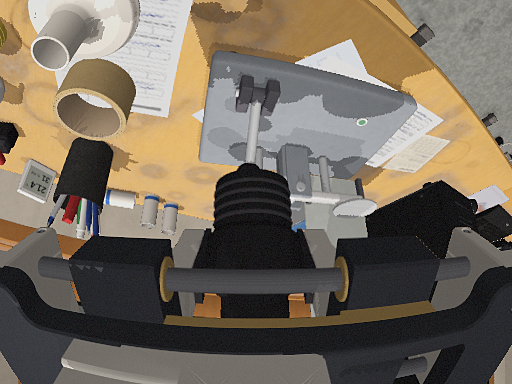

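The adaptor is held unmoved at the same pixels, and the pan shows at (350,207). On to the waypoint in front of the pan.

```bash
python3 -m crank '[[0.018,-0.014,0.038,-0.04,-0.04,0,0.4],[0.037,-0.028,0.077,-0.08,-0.08,0,0.4],[0.055,-0.0415,0.115,-0.118,-0.119,0,0.4],[0.055,-0.0415,0.115,-0.118,-0.119,0,0.4],[0.07,-0.027,0.115,-0.118,-0.119,0,0.4],[0.0833,-0.0128,0.115,-0.118,-0.119,0,0.4],[0.0833,-0.0128,0.115,-0.118,-0.119,0,0.4]]'; python3 - <<'E'
from plan import *
st(); go([.5233,.1338,.1605],.72,.8); 
w=grab_frame("wrist");cv2.imwrite("pics/w11.png",w["pixels"][:,:,::-1])
s=grab_frame("scene");cv2.imwrite("pics/s11.png",s["pixels"][:,:,::-1])
t=grab_frame("top");crop(t,90,130,170,130,4.6,"t11.png")
E
```

```text
t: 13.82
eef_pos: [0.4438, 0.0606, 0.1459]
ee_rot: [-1.569, 0.774, 0.717]
force: [-0.2, -0.3, -1.5]
width: 0.0498
t 13.82 tcp [0.4438 0.0606 0.1459] grasp [0.4337 0.0518 0.159 ] xt [ 0.539  0.47  -0.699] zt [-0.656  0.755  0.002] F [-0.16 -0.27 -1.54] w 0.0498 q [-0.06 -0.09 -0.66 -1.01 -0.63 -0.05]
sg 1 shift [ 0.0858 -0.086   0.0032] rot [-0.0045 -0.0025 -0.0033] deg 0.4 dist 0.122
sg -1 shift [ 0.0858 -0.086   0.0032] rot [ 3.1371 -0.0052  0.0039] deg 179.7 dist 0.122
```

View pics/w11.png

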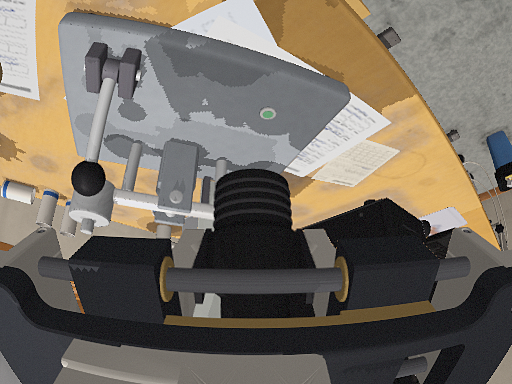

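View pics/s11.png

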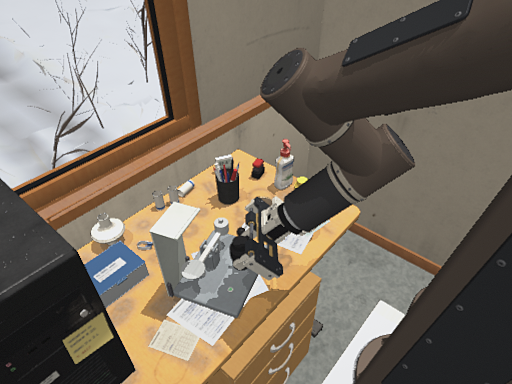

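View pics/t11.png

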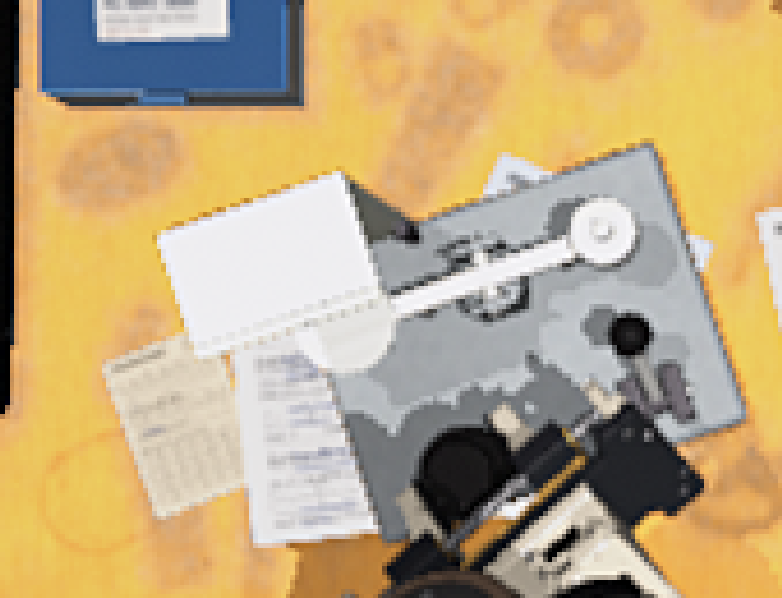

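All clear. I'll check where the adaptor sits in the hand using the top view, then advance over the pan.

```bash
python3 - <<'E'
from plan import *
t=grab_frame("top"); p=t["pixels"]
m=(p.max(2)<40).astype(np.uint8); n,l,s,c=cv2.connectedComponentsWithStats(m); 
st()
e=np.array([465,470])/4.6+[89.5,129.5]; print(onz(t,*e,.18),onz(t,*e,.196))
for z in(.114,.18,.196): print((proj(t,[.4337,.0518,z])-[89.5,129.5])*4.6)
E
python3 -m crank '[[0.0145,-0.0145,0.0005,0,0,0,0.4],[0.029,-0.029,0.001,0,0,0,0.4],[0.043,-0.043,0.0015,-0.002,-0.001,-0.002,0.4],[0.057,-0.0575,0.002,-0.002,-0.002,-0.002,0.4],[0.071,-0.072,0.003,-0.004,-0.002,-0.003,0.4],[0.083,-0.083,0.003,-0.004,-0.002,-0.003,0.4],[0.0855,-0.0855,0.003,-0.004,-0.002,-0.003,0.4],[0.0855,-0.0855,0.003,-0.004,-0.002,-0.003,0.4]]'
python3 - <<'E'
from plan import *
st(); go([.5233,.1338,.1485],.72,.8)
s=grab_frame("scene");crop(s,130,170,160,130,4.6,"s12.png")
t=grab_frame("top");crop(t,90,130,170,130,4.6,"t12.png")
E
```

```text
t 14.03 tcp [0.4453 0.0611 0.1487] grasp [0.4351 0.0523 0.1618] xt [ 0.542  0.47  -0.696] zt [-0.657  0.754 -0.003] F [ 0.53  1.09 -2.13] w 0.0498 q [-0.06 -0.1  -0.66 -1.01 -0.63 -0.06]
[0.43846584 0.05300818 0.18      ] [0.4386301  0.05077167 0.196     ]
[483.12968448 477.03718495]
[467.19500843 478.78501393]
[463.05468126 479.23915456]
t: 15.02
eef_pos: [0.534, 0.1434, 0.1499]
ee_rot: [-1.576, 0.768, 0.719]
force: [-0.2, -0.0, -2.6]
width: 0.0492
t 15.03 tcp [0.534  0.1434 0.1499] grasp [0.5238 0.1345 0.1629] xt [ 0.541  0.474 -0.695] zt [-0.661  0.75  -0.004] F [-0.15 -0.04 -2.59] w 0.0492 q [ 0.22  0.02 -0.56 -0.98 -0.43 -0.27]
sg 1 shift [ 0.0094  0.011  -0.0001] rot [ 0.004  -0.0009  0.0029] deg 0.3 dist 0.015
sg -1 shift [ 0.0094  0.011  -0.0001] rot [-3.1376e+00 -4.6000e-03 -1.4000e-03] deg 179.8 dist 0.015
```

View pics/s12.png

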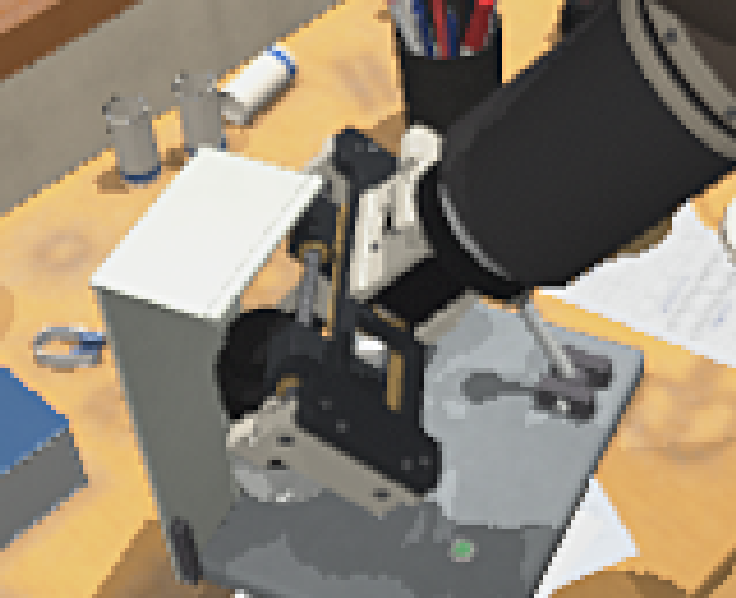

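View pics/t12.png

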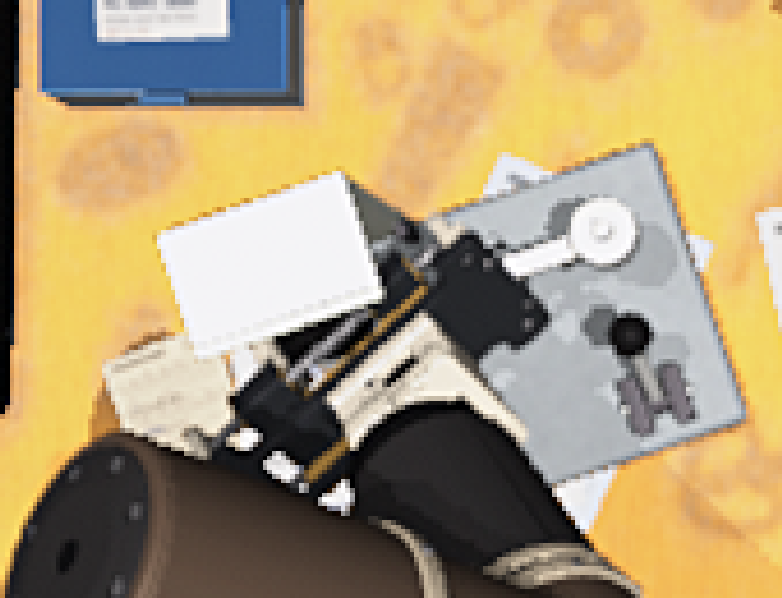

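```bash
python3 - <<'E'
from plan import *
go([.522,.133,.151],.72,.8)
E
```

```text
sg 1 shift [0.0068 0.01   0.0003] rot [ 0.0036 -0.0013  0.0029] deg 0.3 dist 0.012
sg -1 shift [0.0068 0.01   0.0003] rot [-3.138e+00 -4.500e-03 -2.100e-03] deg 179.8 dist 0.012
```

```bash
python3 -m crank '[[0.002,0.003,0,0,0,0,0.4],[0.0035,0.005,0,0.002,0,0.002,0.4],[0.005,0.0075,0,0.003,0,0.003,0.4],[0.0068,0.010,0,0.0035,-0.001,0.003,0.4],[0.0068,0.010,0,0.0035,-0.001,0.003,0.4]]'; python3 - <<'E'
from plan import *
st(); go([.522,.133,.1475],.72,.8)
E
python3 -m crank '[[0.0007,0.0007,0,0,0,0,0.4],[0.0014,0.0014,0,0,0,0,0.4],[0.0014,0.0014,0,0,0,0,0.4]]';python3 -c "
from plan import *
st()"
```

```text
t: 15.75
eef_pos: [0.5326, 0.1417, 0.1376]
ee_rot: [-1.571, 0.771, 0.72]
force: [-0.0, -0.2, -1.9]
width: 0.0494
t 15.75 tcp [0.5326 0.1417 0.1376] grasp [0.5225 0.1328 0.1507] xt [ 0.539  0.473 -0.697] zt [-0.659  0.752  0.   ] F [-0.05 -0.16 -1.94] w 0.0494 q [ 0.19  0.05 -0.56 -1.02 -0.43 -0.21]
sg 1 shift [0.002  0.0025 0.0005] rot [-0.0004 -0.0003 -0.0004] deg 0.0 dist 0.003
sg -1 shift [0.002  0.0025 0.0005] rot [ 3.1412e+00 -7.0000e-04  5.0000e-04] deg 180.0 dist 0.003
t: 16.12
eef_pos: [0.5327, 0.1419, 0.136]
ee_rot: [-1.571, 0.771, 0.72]
force: [-0.6, 0.7, -2.0]
width: 0.049
t 16.12 tcp [0.5327 0.1419 0.136 ] grasp [0.5226 0.133  0.1491] xt [ 0.54   0.473 -0.697] zt [-0.659  0.752 -0.   ] F [-0.56  0.7  -2.04] w 0.049 q [ 0.19  0.05 -0.56 -1.03 -0.44 -0.2 ]
```

```bash
for i in 1; do python3 -m crank '[[0.0005,0.0005,0,0,0,0,0.4],[0.0007,0.0007,0,0,0,0,0.4]]'; python3 -m crank '[[0.0005,0.0005,0,0,0,0,0.4],[0.0007,0.0007,0,0,0,0,0.4]]'; done
```

```text
t: 16.38
eef_pos: [0.5327, 0.142, 0.135]
ee_rot: [-1.571, 0.771, 0.72]
force: [-0.1, 0.4, -1.7]
width: 0.0499
t: 16.62
eef_pos: [0.5329, 0.1421, 0.1342]
ee_rot: [-1.571, 0.77, 0.72]
force: [-1.2, 0.6, -0.2]
width: 0.0495
```

```bash
python3 -m crank '[[0.0004,0.0004,0,0,0,0,0.4],[0.0004,0.0004,0,0,0,0,0.4]]'; python3 - <<'E'
from plan import *
st()
w=grab_frame("wrist");cv2.imwrite("pics/w13.png",w["pixels"][:,:,::-1])
s=grab_frame("scene");crop(s,130,170,160,130,4.6,"s13.png");st()
E
```

```text
t: 16.88
eef_pos: [0.533, 0.1421, 0.1338]
ee_rot: [-1.571, 0.77, 0.72]
force: [-1.7, 0.6, 2.0]
width: 0.0495
t 16.88 tcp [0.533  0.1421 0.1338] grasp [0.5228 0.1332 0.1469] xt [ 0.54   0.473 -0.696] zt [-0.659  0.752 -0.   ] F [-1.68  0.62  1.99] w 0.0495 q [ 0.19  0.05 -0.56 -1.04 -0.44 -0.18]
t 16.98 tcp [0.5329 0.1421 0.1338] grasp [0.5228 0.1332 0.1469] xt [ 0.54   0.473 -0.696] zt [-0.659  0.752 -0.   ] F [-1.08  0.56  1.9 ] w 0.0494 q [ 0.19  0.05 -0.56 -1.04 -0.44 -0.18]
```

View pics/w13.png

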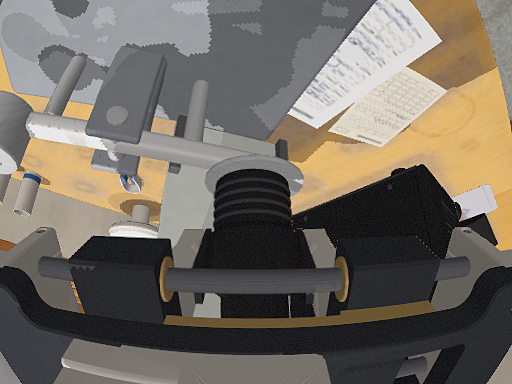

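View pics/s13.png

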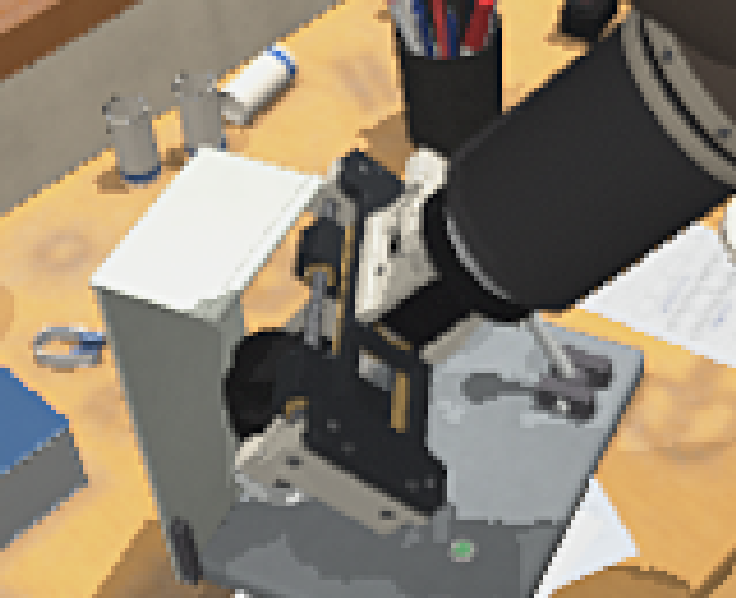

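Contact is made. The pan ellipse spans u 204–305 and the adaptor base u 215–291, so it is centred sideways. I'll check the fore-aft centring with a crop before letting go.

```bash
python3 - <<'E'
from plan import *
w=grab_frame("wrist");im=np.ascontiguousarray(w["pixels"][:,:,::-1]);s=6
cr=cv2.resize(im[140:230,190:320],None,fx=s,fy=s,interpolation=cv2.INTER_NEAREST)
th=np.linspace(0,2*np.pi,60)
def circ(c,r,z,col):
    q=np.array([(proj(w,[c[0]+r*np.cos(t),c[1]+r*np.sin(t),z],True)-[189.5,139.5])*s for t in th]); cv2.polylines(cr,[q.astype(np.int32)],True,col,1)
circ([.5233,.1338],.03,.102,(0,0,255))
circ([.5228,.1332],.023,.102,(0,255,0))
cv2.imwrite("pics/w14.png",cr)
E
```

```text
(no output)
```

View pics/w14.png

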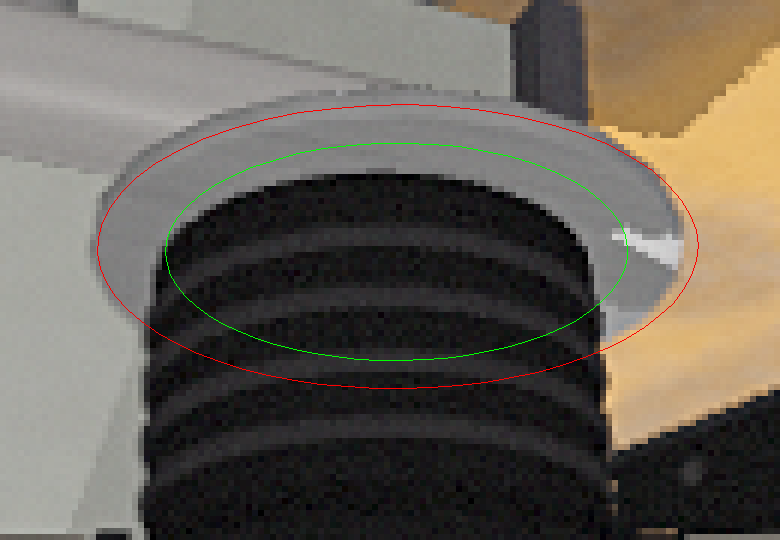

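The pan's front edge is at v≈93 in the crop and the adaptor's base edge at v≈172. That means the adaptor stands about 8 mm too far back and 1.5 mm to one side. I'll lift slightly, shift it, and set it down again.

```bash
python3 -m crank '[[-0.001,-0.001,0,0,0,0,0.4],[-0.0025,-0.0025,0,0,0,0,0.4],[-0.0055,0.0005,0.001,0,0,0,0.4],[-0.0082,0.0032,0.0015,0,0,0,0.4],[-0.0082,0.0032,0.0015,0,0,0,0.4],[-0.0068,0.0046,0.0015,0,0,0,0.4],[-0.0063,0.0051,0.0015,0,0,0,0.4],[-0.0063,0.0051,0.0015,0,0,0,0.4]]'; python3 - <<'E'
from plan import *
st()
w=grab_frame("wrist");im=np.ascontiguousarray(w["pixels"][:,:,::-1]);s=6
cr=cv2.resize(im[140:230,190:320],None,fx=s,fy=s,interpolation=cv2.INTER_NEAREST)
cv2.imwrite("pics/w15.png",cr)
E
```

```text
t: 18.02
eef_pos: [0.5259, 0.1378, 0.1343]
ee_rot: [-1.571, 0.771, 0.72]
force: [-0.5, 0.3, 0.2]
width: 0.0497
t 18.02 tcp [0.5259 0.1378 0.1343] grasp [0.5157 0.1289 0.1474] xt [ 0.54   0.473 -0.697] zt [-0.659  0.752 -0.   ] F [-0.48  0.26  0.25] w 0.0497 q [ 0.18  0.04 -0.57 -1.04 -0.44 -0.17]
```

View pics/w15.png

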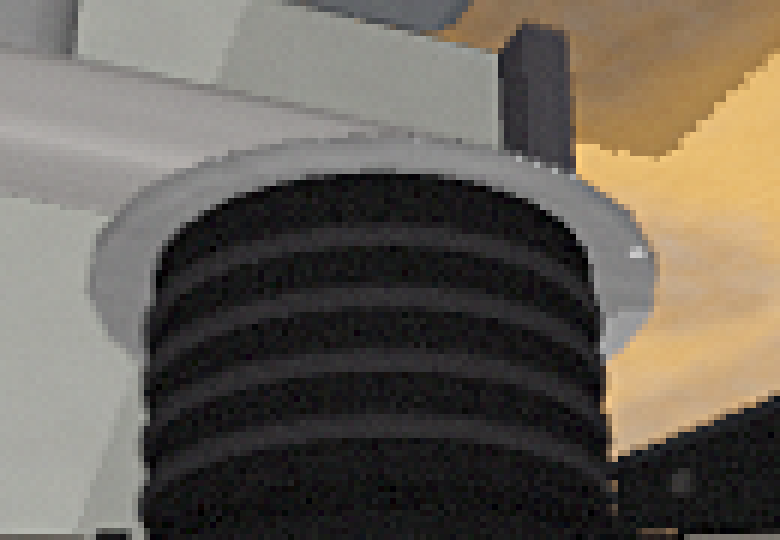

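It is now centred (front gap about 6.5 mm, sides about 6 mm) and its weight is on the pan. Letting go.

```bash
python3 -m crank '[[0,0,0,0,0,0,0.6],[0,0,0,0,0,0,0.7],[0,0,0,0,0,0,0.75],[0,0,0,0,0,0,0.75]]'; python3 - <<'E'
from plan import *
st()
w=grab_frame("wrist");cv2.imwrite("pics/w16.png",w["pixels"][:,:,::-1])
E
```

```text
t: 18.58
eef_pos: [0.5257, 0.1378, 0.1343]
ee_rot: [-1.571, 0.771, 0.72]
force: [-0.5, 0.4, -0.1]
width: 0.0656
t 18.57 tcp [0.5257 0.1378 0.1343] grasp [0.5156 0.1289 0.1474] xt [ 0.54   0.473 -0.697] zt [-0.659  0.752 -0.   ] F [-0.49  0.41 -0.08] w 0.0656 q [ 0.18  0.04 -0.57 -1.04 -0.44 -0.17]
```

View pics/w16.png

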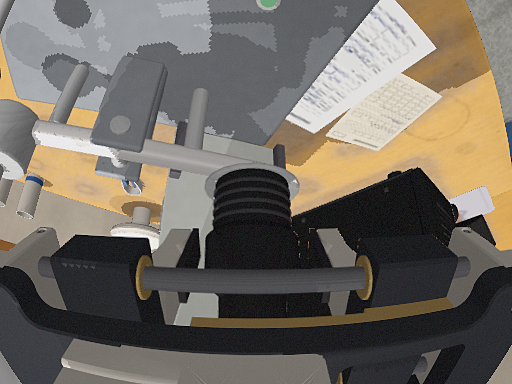

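The fingers are clear on both sides (pads at about 198 and 315, adaptor 205–300). Backing out.

```bash
python3 -m crank '[[-0.012,0.004,0.001,0,0,0,0.75],[-0.03,0.01,0.001,0,0,0,0.75],[-0.06,0.02,0.001,0,0,0,0.75],[-0.1,0.03,0,0,0,0,0.75],[-0.14,0.03,0,0,0,0,0.75],[-0.14,0.03,0,0,0,0,0.75]]'; python3 - <<'E'
from plan import *
st(); go([.5146,-.0328,.1052],.326,.25,.13)
s=grab_frame("scene");crop(s,130,170,160,130,4.6,"s17.png")
w=grab_frame("wrist");cv2.imwrite("pics/w17.png",w["pixels"][:,:,::-1])
E
```

```text
t: 19.38
eef_pos: [0.4335, 0.0563, 0.2132]
ee_rot: [-1.578, 0.767, 0.714]
force: [0.5, 0.4, -0.4]
width: 0.066
t 19.38 tcp [0.4335 0.0563 0.2132] grasp [0.4233 0.0474 0.2262] xt [ 0.544  0.472 -0.694] zt [-0.658  0.753 -0.005] F [ 0.48  0.42 -0.41] w 0.066 q [ 0.05 -0.26 -0.65 -0.81 -0.66 -0.38]
sg 1 shift [-0.016   0.0165 -0.1099] rot [0.3462 0.1958 0.5476] deg 38.8 dist 0.112
sg -1 shift [-0.016   0.0165 -0.1099] rot [-2.6804 -0.7633  0.2729] deg 160.4 dist 0.112
```

View pics/s17.png

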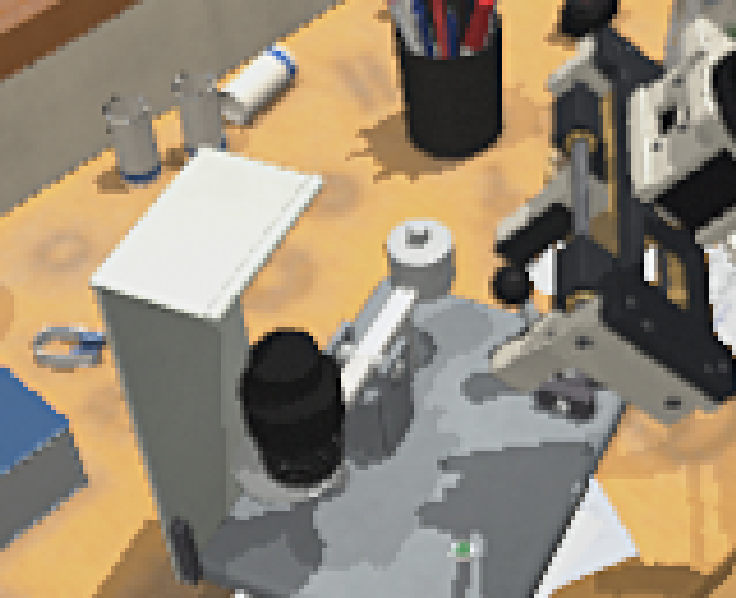

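View pics/w17.png

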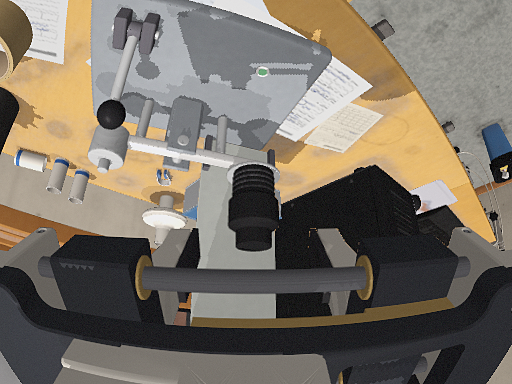

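The adaptor stands upright in the middle of the pan, with the lever back. Now to the knob.

```bash
python3 -m crank '[[-0.02,0.005,-0.02,0.06,0.03,0.09,0.75],[-0.03,0.01,-0.045,0.12,0.065,0.18,0.75],[-0.03,0.013,-0.07,0.18,0.1,0.28,0.7],[-0.025,0.0165,-0.095,0.24,0.135,0.38,0.65],[-0.02,0.0165,-0.11,0.3,0.17,0.47,0.6],[-0.016,0.0165,-0.11,0.346,0.196,0.548,0.55],[-0.016,0.0165,-0.11,0.346,0.196,0.548,0.55]]' 15; python3 - <<'E'
from plan import *
st(); go([.5146,-.0328,.1052],.326,.25,.06);go([.5146,-.0328,.1052],.326,.25,.0)
w=grab_frame("wrist");cv2.imwrite("pics/w18.png",w["pixels"][:,:,::-1]);print(proj(w,[.5146,-.0328,.1052],True))
E
```

```text
t: 20.35
eef_pos: [0.4901, -0.0391, 0.2078]
ee_rot: [-1.561, 1.33, 0.339]
force: [0.1, -0.6, 0.7]
width: 0.0487
t 20.35 tcp [ 0.4901 -0.0391  0.2078] grasp [ 0.4859 -0.0406  0.2261] xt [ 0.225  0.079 -0.971] zt [-0.323  0.946  0.002] F [ 0.12 -0.62  0.71] w 0.0487 q [ 0.32 -0.07 -0.57 -0.01 -0.83 -1.55]
sg 1 shift [ 0.0645  0.0004 -0.002 ] rot [ 0.0024  0.003  -0.0095] deg 0.6 dist 0.064
sg -1 shift [ 0.0645  0.0004 -0.002 ] rot [-3.1391  0.0148  0.0047] deg 179.9 dist 0.064
sg 1 shift [ 0.1245 -0.0002 -0.0022] rot [ 0.0024  0.003  -0.0095] deg 0.6 dist 0.124
sg -1 shift [ 0.1245 -0.0002 -0.0022] rot [-3.1391  0.0148  0.0047] deg 179.9 dist 0.124
[252.11953416 188.293714  ]
```

View pics/w18.png

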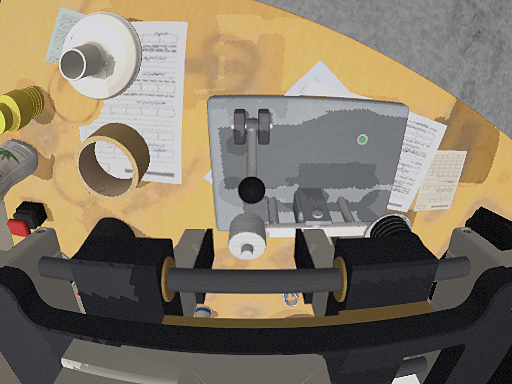

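```bash
python3 -m crank '[[0.04,0,-0.001,0,0,0,0.5],[0.08,0,-0.002,0,0.003,-0.009,0.5],[0.108,0,-0.002,0,0.003,-0.009,0.5],[0.1245,0,-0.002,0,0.003,-0.009,0.45],[0.1245,0,-0.002,0,0.003,-0.009,0.3],[0.1245,0,-0.002,0,0.003,-0.009,0.2],[0.1245,0,-0.002,0,0.003,-0.009,0.2],[0.1245,0,-0.002,0,0.003,-0.009,0.2]]' 15; python3 - <<'E'
from plan import *
st()
p,R,s=cur(); c,sn=np.cos(YAW),np.sin(YAW)
for a in(.5,.35,.2,0,-.2,-.35,-.5,-.56):
    dx=.08*(np.sin(a)-np.sin(.5)); dz=.08*(np.cos(a)-np.cos(.5))
    print(a,(R.T@np.array([c*dx,sn*dx,dz])).round(4))
E
```

```text
t: 21.4
eef_pos: [0.5184, -0.0319, 0.0892]
ee_rot: [-1.572, 1.317, 0.326]
force: [-4.0, 4.4, 0.4]
width: 0.0245
t 21.4 tcp [ 0.5184 -0.0319  0.0892] grasp [ 0.5139 -0.0334  0.1074] xt [ 0.238  0.08  -0.968] zt [-0.321  0.947 -0.   ] F [-4.    4.44  0.35] w 0.0245 q [ 0.31  0.12 -0.7  -0.01 -0.49 -1.55]
0.5 [0. 0. 0.]
0.35 [-0.0075  0.0093  0.    ]
0.2 [-0.0136  0.0197  0.    ]
0 [-0.0191  0.0347  0.    ]
-0.2 [-0.0216  0.0504  0.    ]
-0.35 [-0.0213  0.0624  0.    ]
-0.5 [-0.0193  0.0742  0.0001]
-0.56 [-0.018   0.0789  0.0001]
```

The knob is gripped. Swinging it forward slowly to release the beam.

```bash
python3 -m crank '[[-0.004,0.0045,0,0,0,0,0.2],[-0.0075,0.0093,0,0,0,0,0.2],[-0.0136,0.0197,0,0,0,0,0.2],[-0.0165,0.027,0,0,0,0,0.2],[-0.0191,0.0347,0,0,0,0,0.2],[-0.0206,0.0425,0,0,0,0,0.2],[-0.0216,0.0504,0,0,0,0,0.2],[-0.0213,0.0624,0,0,0,0,0.2],[-0.0193,0.0742,0,0,0,0,0.2],[-0.0185,0.078,0,0,0,0,0.2]]'; python3 - <<'E'
from plan import *
st()
s=grab_frame("scene");crop(s,130,170,160,130,4.6,"s19.png")
w=grab_frame("wrist");cv2.imwrite("pics/w19.png",w["pixels"][:,:,::-1])
E
```

```text
t: 22.65
eef_pos: [0.4444, -0.0573, 0.0886]
ee_rot: [-1.575, 1.312, 0.323]
force: [1.4, 8.5, 6.6]
width: 0.0247
t 22.65 tcp [ 0.4444 -0.0573  0.0886] grasp [ 0.4398 -0.0588  0.1068] xt [ 0.242  0.081 -0.967] zt [-0.321  0.947 -0.001] F [1.36 8.5  6.58] w 0.0247 q [ 0.31  0.   -0.84 -0.01 -0.47 -1.55]
```

View pics/s19.png

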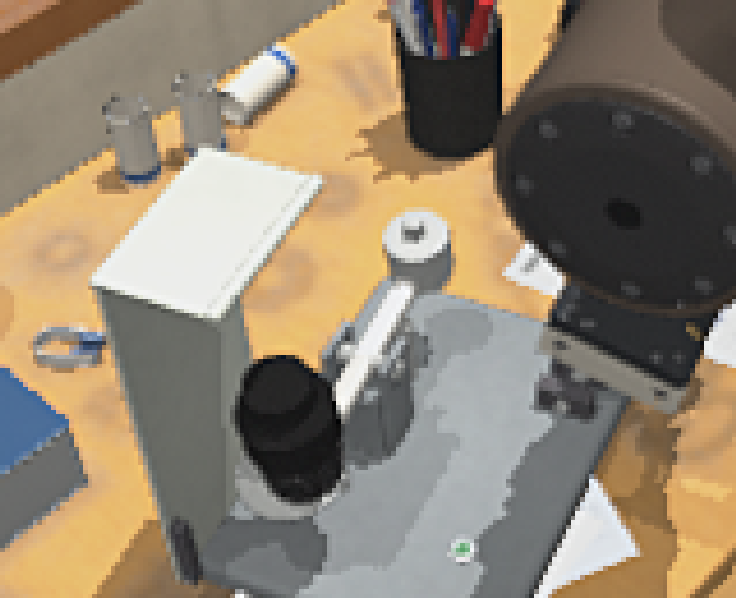

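View pics/w19.png

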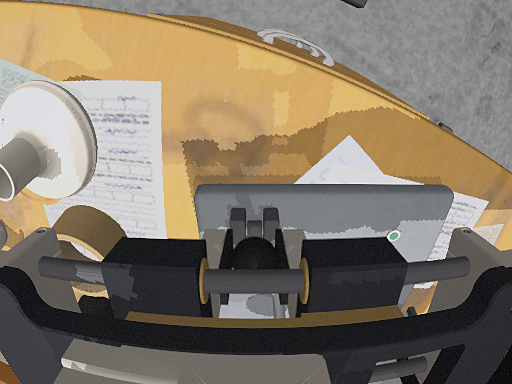

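The lever is forward, the pan has sunk, and the adaptor still stands on it. I'll hold so it can come to rest.

```bash
python3 -m crank '[[0,-0.001,0,0,0,0,0.2],[0,-0.001,0,0,0,0,0.2],[0,-0.001,0,0,0,0,0.2],[0,-0.001,0,0,0,0,0.2],[0,-0.001,0,0,0,0,0.2],[0,-0.001,0,0,0,0,0.2],[0,-0.001,0,0,0,0,0.2],[0,-0.001,0,0,0,0,0.2],[0,-0.001,0,0,0,0,0.2],[0,-0.001,0,0,0,0,0.2]]'; python3 - <<'E'
from plan import *
st()
a=cv2.imread("pics/s19.png")
s=grab_frame("scene");crop(s,130,170,160,130,4.6,"s20.png")
b=cv2.imread("pics/s20.png"); d=cv2.absdiff(a,b).max(2)[300:540,220:360]; print("diff px",(d>40).sum()/21)
R=Rn.from_euler("z",.326).as_matrix();o=np.array([.5505,.0532,.088])
for ang in(0,-.12):
    Rx=Rn.from_euler("x",ang).as_matrix()
    # counterpoise top & adaptor axis points
    print(ang,[((proj(s,R@(Rx@np.array(v))+o)-[129.5,169.5])*4.6).round(0) for v in((0,-.075,.039),(0,.085,.014),(0,.085,.080),(0,.085,.096))])
w=grab_frame("wrist")
K=.034
E
```

```text
t: 24.0
eef_pos: [0.4445, -0.0572, 0.0886]
ee_rot: [-1.574, 1.315, 0.324]
force: [-5.8, 5.7, 8.8]
width: 0.0249
t 24.0 tcp [ 0.4445 -0.0572  0.0886] grasp [ 0.44   -0.0587  0.1068] xt [ 0.24   0.081 -0.967] zt [-0.321  0.947 -0.001] F [-5.82  5.67  8.8 ] w 0.0249 q [ 0.31  0.   -0.84 -0.01 -0.48 -1.55]
diff px 0.0
0 [array([418., 227.]), array([289., 457.]), array([273., 375.]), array([269., 354.])]
-0.12 [array([413., 222.]), array([290., 470.]), array([267., 402.]), array([261., 384.])]
```

View pics/s20.png

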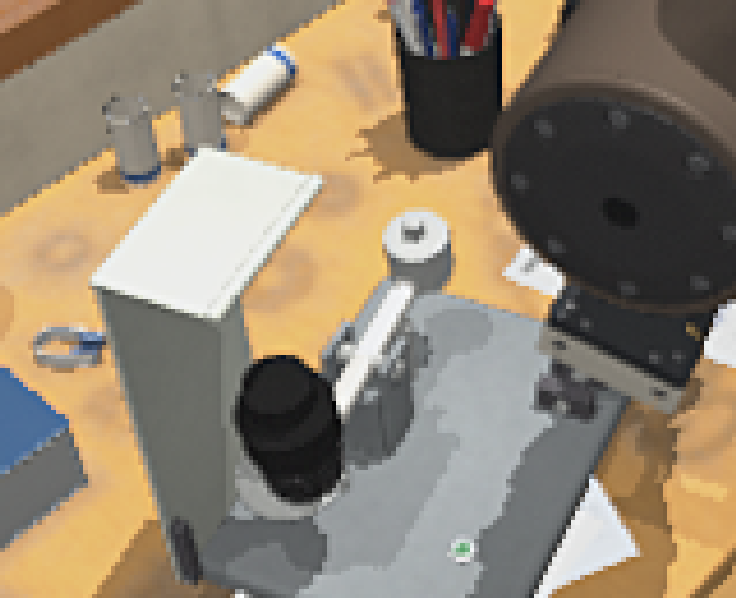

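The beam is at rest: no pixel change over 1.3 s. The adaptor top dropped about 27 crop pixels, against about 30 predicted for the stop at 0.12 rad. The grip point at x_bal ≈ -0.14 matches the lever at about 0. Now I push the lever back slowly.

```bash
python3 -m crank '[[-0.0008,-0.003,0,0,0,0,0.2],[-0.002,-0.009,0,0,0,0,0.2],[-0.0028,-0.0146,0,0,0,0,0.2],[-0.003,-0.0206,0,0,0,0,0.2],[-0.0031,-0.0266,0,0,0,0,0.2],[-0.0022,-0.0345,0,0,0,0,0.2],[-0.0006,-0.0423,0,0,0,0,0.2],[0.0005,-0.046,0,0,0,0,0.2],[0.0018,-0.05,0,0,0,0,0.2],[0.0033,-0.0535,0,0,0,0,0.2]]' 20; python3 -m crank '[[0.0008,-0.002,0,0,0,0,0.2],[0.0016,-0.0038,0,0,0,0,0.2],[0.0046,-0.009,0,0,0,0,0.2],[0.0077,-0.0142,0,0,0,0,0.2],[0.011,-0.0185,0,0,0,0,0.2],[0.0152,-0.0235,0,0,0,0,0.2],[0.0182,-0.027,0,0,0,0,0.2],[0.0182,-0.027,0,0,0,0,0.2]]'; python3 - <<'E'
from plan import *
st()
s=grab_frame("scene");crop(s,130,170,160,130,4.6,"s21.png")
E
```

```text
t: 25.35
eef_pos: [0.493, -0.0406, 0.0977]
ee_rot: [-1.572, 1.318, 0.325]
force: [-5.5, 4.7, 1.5]
width: 0.0243
t: 26.35
eef_pos: [0.5215, -0.0309, 0.0872]
ee_rot: [-1.572, 1.319, 0.325]
force: [-10.8, 5.1, 10.9]
width: 0.0243
t 26.35 tcp [ 0.5215 -0.0309  0.0872] grasp [ 0.5171 -0.0324  0.1054] xt [ 0.236  0.08  -0.968] zt [-0.321  0.947 -0.   ] F [-10.81   5.07  10.93] w 0.0243 q [ 0.31  0.13 -0.7  -0.01 -0.49 -1.55]
```

View pics/s21.png

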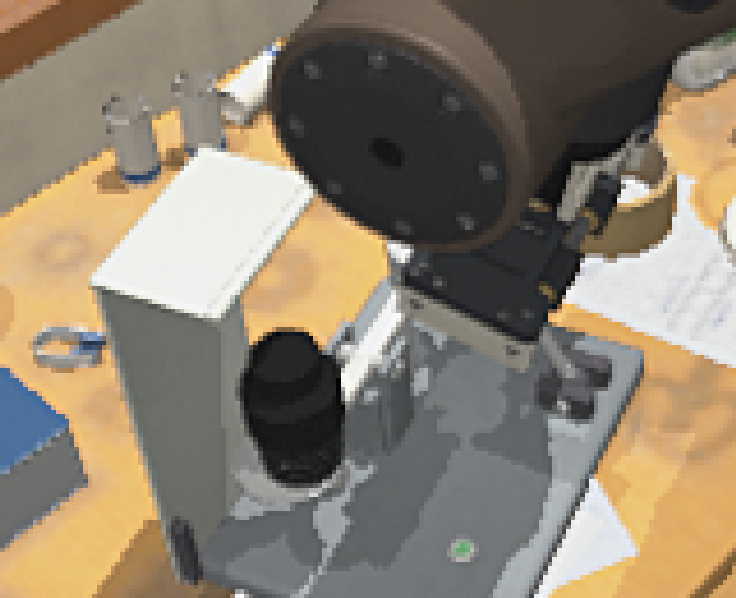

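The lever is hard against its stop (about 11 N) and the adaptor is back upright. Opening and retracting.

```bash
python3 -m crank '[[0,0,0,0,0,0,0.3],[0,0,0,0,0,0,0.45],[0,0.001,0,0,0,0,0.52],[0,0.002,0,0,0,0,0.52],[-0.03,0.004,0,0,0,0,0.55],[-0.07,0.01,0,0,0,0,0.6],[-0.12,0.04,-0.02,0,0,0,0.7],[-0.16,0.08,-0.06,0,0,0,0.7],[-0.16,0.11,-0.1,0,0,0,0.7],[-0.16,0.12,-0.12,0,0,0,0.7]]'; python3 - <<'E'
from plan import *
st()
s=grab_frame("scene");crop(s,130,170,160,130,4.6,"s22.png"); t=grab_frame("top"); crop(t,90,130,170,130,4.6,"t22.png")
w=grab_frame("wrist");cv2.imwrite("pics/w22.png",w["pixels"][:,:,::-1])
def blob(p,u,v,r=3,t=40):
    m=(p.max(2)<t).astype(np.uint8); n,l,s,c=cv2.connectedComponentsWithStats(m)
    k=l[v-r:v+r+1,u-r:u+r+1]; k=np.bincount(k[k>0]).argmax(); return c[k],s[k]
a=blob(t["pixels"],226,202);b=blob(s["pixels"],241,232);print(a,b)
K=tri(ray(t,*a[0]),ray(s,*b[0]));R=Rn.from_euler("z",.326).as_matrix()[:2,:2]
print(K,R.T@(K[0][:2]-[.5505,.0532]))
E
```

```text
t: 27.65
eef_pos: [0.4121, -0.1964, 0.2124]
ee_rot: [-1.576, 1.315, 0.319]
force: [-0.2, 0.7, 0.4]
width: 0.0611
t 27.65 tcp [ 0.4121 -0.1964  0.2124] grasp [ 0.4076 -0.1979  0.2305] xt [ 0.24   0.079 -0.968] zt [-0.319  0.948 -0.001] F [-0.15  0.71  0.42] w 0.0611 q [-0.11 -0.11 -0.54 -0.13 -0.91 -1.07]
(array([226.45283019, 202.33962264]), array([223, 199,   8,   8,  53], dtype=int32)) (array([241.06666667, 231.68888889]), array([237, 228,   9,   8,  45], dtype=int32))
(array([ 0.51465551, -0.03271764,  0.10560326]), [np.float64(0.0007841825083091229), np.float64(0.0007841825083091679)]) [-0.06147226 -0.06991302]
```

View pics/s22.png

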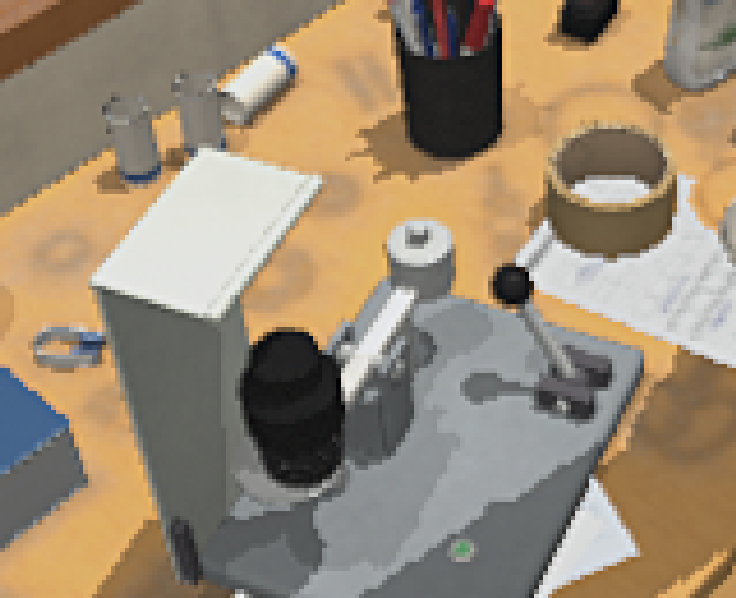

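View pics/w22.png

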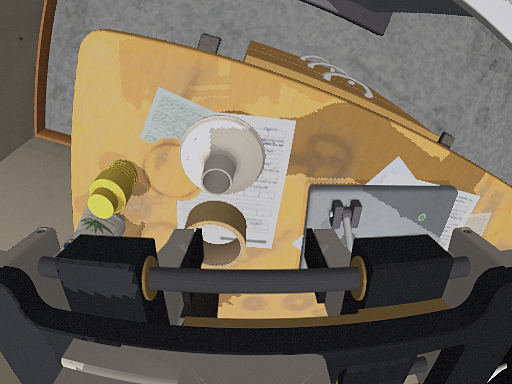

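```bash
python3 - <<'E'
from plan import *
a=cv2.imread("pics/s17.png");b=cv2.imread("pics/s22.png");print("changed px",(cv2.absdiff(a,b).max(2)[300:520,220:460]>60).sum()/21)
st(); print(job_done())
E
```

```text
changed px 1.1904761904761905
t 27.8 tcp [ 0.4128 -0.1955  0.2115] grasp [ 0.4083 -0.197   0.2297] xt [ 0.238  0.079 -0.968] zt [-0.318  0.948 -0.   ] F [-0.58  0.3   0.2 ] w 0.0615 q [-0.11 -0.11 -0.54 -0.13 -0.91 -1.07]
the job is handed in; nothing more can be done
None
```

The full weighing sequence was carried out and the job handed in at 27.8 s. I arrested the empty beam with the lever and stood the black adaptor in the middle of the pan. I then swung the lever forward, waited for the loaded pan to settle on its stop, and pushed the lever back to arrest the beam again.

**Last checks**
- **Lever:** the knob triangulates to x −0.0615, y −0.070 in the balance's frame, which is the fully back position (about 1.0 rad).
- **Adaptor:** it stands upright, and the pan-and-beam area of the scene picture differs by about one pixel from the one taken before the release.
- **Loaded pan:** while released, it stayed still for 1.3 s. The adaptor top dropped about 27 crop pixels, against about 30 predicted for the stop.
- **Bystanders and robot:** the filter, bottle and tape roll stand in the last wrist picture. I did not measure their final positions. The gripper is clear of everything.

**What went wrong or disagreed**
- **First grasp pose:** the tilted, radial approach to the adaptor ran into joint limits, so I unwound it and used other headings.
- **First set-down:** the wrist picture showed the adaptor about 8 mm too far back. I lifted it, moved it, and confirmed it was centred to about 1 mm before letting go.
- **Start angle:** the lever was at about 0.13 rad at the start, not exactly 0.

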